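# Gauge a sample vial in the bench caliper

## Robot

A 6-joint arm with a two-finger parallel gripper is mounted at the origin on a cart in front of the work surface, level with it; the furniture and walls round the work are solid. World frame = base frame: x ahead of the robot, y to its left, z up, the work surface at z = 0. Lengths are in m, angles in rad, forces in N, time in s.
With the tool pointing down it reaches from about 0.375 to 0.975 m from the base axis. Payload 3.8 kg.
Tool frame: the origin (TCP) lies at the very end of the fingers, on their centre line; the grasp point (between the pads) lies bot.grasp_offset behind it (bot.grasp_offset is the distance from the TCP to the grasp point, in m); y points along the fingers, x is the direction in which the jaws open and shut, and the axes are right-handed (so a half turn about y gives the same grasp; the last joint's range is limited). The gripper opens to 85 mm and grips with 20 to 120 N. Pads are 22 mm wide; open, the fingers measure 114 mm over their backs; the gripper's body (76 mm by 85 mm) begins 54 mm behind the grasp point. The pads swing forward as they close: fully open they stand 13 mm farther back than shut.
Start: joints at [-1.316, 0.264, 1.604, -0, 1.274, -0.037], TCP at [0.194, -0.646, 0.202] pointing down, gripper open.
Joint ranges: [-2.63, 2.63], [-0.94, 2.18], [0.31, 2.57], [-1.31, 4.45], [0, 2.66], [-2.55, 2.55]. Speed limits (rad/s): [2.57, 2.57, 3.14, 3.14, 3.14, 3.14].

## Interface

Orientations are given as a rotation vector (axis times angle).
In Python, from workcell import sensors, read_camera, job, bot gives the robot as it stands.
- The arm moves only by the tool arm_command, never from a script. Its argument "deltas" is a list of rows, each a list of 4 numbers: the shift along the tool's x, y, z in m, then the turn about the tool's y in rad. A call has 1 to 20 rows; each row shifts and turns the commanded pose from where the row before left it, along the tool's axes as they then stand; what a row does not reach is not made up. A row lasts 1/8 s, in which the tool goes at most 62.5 mm and 10.7 degrees, less where a joint would pass 70% of its speed; a pose out of reach is approached as far as the arm can. A call is refused whole if a number of a shift passes 0.0625 or a number of a turn 0.188, either way. A call with a gripper value outside its range is refused whole. "fingers" is the finger opening in m, from 0 to 0.0854, set as the call begins (left out, the last holds). The fingers move at their own pace and stop on an object; "newtons" is the grip in N (left out, the last holds). Time passes only in rows, so rows that do not move let the fingers close. It gives the time, the measured TCP pose, the force and the opening at its end, in the units of the state.
- sensors.read_state(): the state, without advancing time (a new reading comes with each control period).
- read_camera(name): name is "scene" or "top"; returns a dict with "color" (400x640x3 uint8, red, green, blue), "vfov" (degrees; the focal length in pixels is half the picture's height over the tangent of half this angle, whatever the lens; pixels are square), "cx", "cy" (the principal point, pixels), "R" (3x3) and "t" (3): a world point X has camera coordinates R X + t. Camera axes: x right, y down, z forward; pixel columns grow to the right and rows downward; lengths in m; the calibration is good to about 2 mm. A picture is of the moment at which its call begins. There is no depth.
- job.finish_job(): hands the job in, once; it reports no verdict.
The state is a dict: "time": time; "q": joint angles; "joint_vel": joint speeds; "joint_torque": joint torques, N m; "tool_pos": TCP position; "tcp_rot": TCP orientation; "wrist_force": force on the tool from outside, world axes, zero at the start; "torque": the same for the moment, N m; "width": opening from 0.0 (shut) to 1.0 (fully open).
Only numpy, scipy, OpenCV 4.12 (cv2) and the standard library are available. Lean on these libraries where they do the work, as an engineer would, in place of code of your own. Each camera call takes 0.05 s, during which the arm holds its last target.

## Task

Measure the small capped glass vial in the bench caliper: open the caliper's sliding jaw, stand the vial upright on the base plate between the two jaws and right up against the beam, let go of it, then close the sliding jaw by its thumb post, without tilting the jaw, until both jaws nip the glass with a measuring force of about 7 N (never over 10 N). Leave the vial standing in the closed caliper so that its diameter can be read, and do not disturb the things round about.

Things in the scene. Friction and masses are not known exactly. Their poses are not given: they have to be found in the camera images.
- vial: Small round glass vial with a white cap, 19 mm in diameter all the way up (within 0.5 mm), 54 mm tall, the cap the top 12 mm, about 25 g; stands on the bench at the start. Origin: centre of its underside; z is its own axis, up. Grip the cap from above. Thin glass: no jaw may press on it with more than 10 N.
- caliper_stand: Steel caliper clamped lying flat, display up, over a grey base plate 120 (x) x 250 (y) x 10 mm, fixed to the bench. Origin: centre of the plate's underside; x away from the jaws' tips to the beam, y along the beam to the fixed jaw, z up. Plate's top z = 10 mm. Beam: x = 12 to 28 mm, z = 16 to 21 mm. Jaws: same z, x = 12 to -28 mm (tips). Beam clamps at y = -110 and 98 mm, up to z = 31 mm.
- fixed_jaw: The fixed steel jaw. Its measuring face looks to the stand's -y and lies at y = 75 mm of the stand; the metal behind it is 5 mm (tip) to 13.5 mm thick. Origin: on that face, at the near edge of the beam, half-way up the jaw (8.5 mm above the plate's top). Axes as the stand's.
- moving_jaw: The sliding steel jaw, of the same shape, its measuring face looking to the stand's +y. Origin: on that face, at the near edge of the beam, half-way up the jaw. Axes as the stand's while the jaw is not tilted.
- slider (a joint): Opening of the caliper in m: the gap between the two measuring faces, 0 (shut) to 0.085, growing as the slider moves along the stand's -y. It starts nearly shut (4 to 12 mm). It drags with about 2 N, so a nip of 7 N takes a push of about 9 N on the post; it stays where it is left.
- slider_head (a joint): Tilt in rad of the slider's head with the moving jaw about the vertical, 0 = square: the slider has a little play on the beam, held by a gib spring of 3 Nm/rad (limits +-0.10). Forces off the beam's centre line (x = 20 mm of the stand) tilt it. A push on the thumb post balances a nip on a vial close to the beam; a nip near the jaws' tips or a push elsewhere does not.
- thumb_post_top (a point): Centre of the top of the slider's knurled round thumb post, to be pushed or pinched from above: upright, 13 to 14 mm in diameter, top 43.5 mm above the bench; beside it the display housing is 30.5 mm and the block under it 22.5 mm above the bench. It stands at x = 2 mm of the stand, 60 mm from the moving jaw's face towards -y, and moves with the slider.
- beam_corner (a point): Fixed point on the base plate's top (z = 10 mm of the stand) straight below the corner between the beam's near edge and the fixed jaw's face. Axes as the stand's. A vial that stands right up against both has its centre 9.5 mm from here along -x and 9.5 mm along -y.
- sample_jar: Bystander: clear sample jar with a lid, 54 mm in diameter, 57 mm tall; origin centre of its underside.
- dropper: Bystander: brown dropper bottle, 33 mm in diameter, 102 mm tall; origin centre of its underside.
- log_book: Bystander: notebook 148 x 109 x 16 mm lying flat; origin centre of its underside.

How it is judged:
By the outcome, as a careful person would: the job done as asked, in the order asked, and still so for the second after the job is handed in, with the robot touching nothing.
It also fails if it takes over 72 s, if anything falls off the work surface, if the arm or the gripper's body presses on something with over 40 N, if the wrist force passes 120 N, or if a joint passes its speed limit or range.

## Working session

There is one attempt and no reset: what is moved stays moved. The work goes in short steps, Python scripts to look and compute and a tool call to move; the robot and the scene stay as the last step left them, time stands still between calls to the robot, and variables do not carry over. Pictures are saved under pics/ and viewed, and the job is handed in when it is done.

Besides the shell and the picture viewer there is one more tool, called by a JSON object that holds its "op" and its "data". arm_command: Moves the arm, as the interface text tells. Its arguments: {"type":"object","properties":{"deltas":{"type":"array"},"fingers":{"type":"number"},"newtons":{"type":"number"}},"required":["deltas"]}

```bash
mkdir -p pics; ls
python3 - <<'E'
from workcell import sensors, read_camera, job, bot
import cv2,numpy as np
s=sensors.read_state(); print({k:np.round(v,4) for k,v in s.items()}); print(bot.grasp_offset)
for n in("scene","top"):
    c=read_camera(n); cv2.imwrite(f"pics/{n}0.png",c["color"][:,:,::-1]); print(n,c["vfov"],c["cx"],c["cy"],c["R"],c["t"], [k for k in c if k!="color"])
E
```

```text
pics
{'time': np.float64(0.0), 'q': array([-1.3159,  0.2647,  1.6054, -0.    ,  1.2737, -0.0369]), 'joint_vel': array([-0.0005,  0.0012,  0.0005, -0.0001, -0.0003, -0.0012]), 'joint_torque': array([-1.70000e-03, -5.15102e+01, -3.67310e+01, -1.00000e-04,
        1.25000e-02,  0.00000e+00]), 'tool_pos': array([ 0.194 , -0.6457,  0.2006]), 'tcp_rot': array([-1.3318,  0.9929, -0.99  ]), 'wrist_force': array([ 0.7588,  0.5503, -0.4673]), 'torque': array([-0.0488, -0.0013, -0.0228]), 'width': np.float64(0.999)}
0.0187
scene 48.32828614639289 325.84571087092297 200.96313385160994 [[ 0.80121324 -0.59811429 -0.01779453]
 [-0.32459927 -0.40945526 -0.85263222]
 [ 0.50268545  0.68891631 -0.52220844]] [-0.39251086  0.21620985  0.71033358] ['vfov', 'cx', 'cy', 'R', 't']
top 49.94425764911375 320.8687275589876 199.9901834757841 [[-0.00736719 -0.99970634  0.0230858 ]
 [-0.99023135  0.00407885 -0.13937447]
 [ 0.13923938 -0.02388708 -0.98997061]] [-9.92512778e-04  5.35639670e-01  1.02286012e+00] ['vfov', 'cx', 'cy', 'R', 't']
```

View pics/scene0.png

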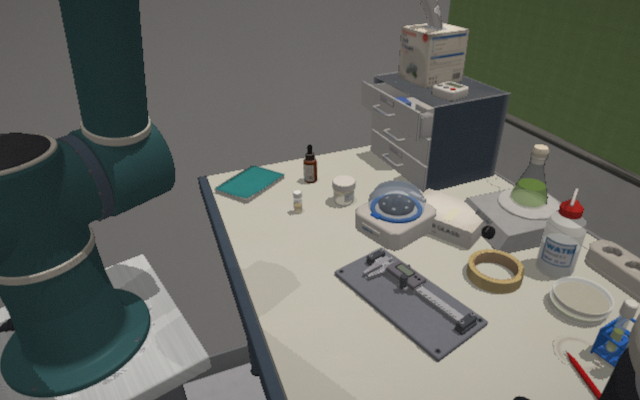

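View pics/top0.png

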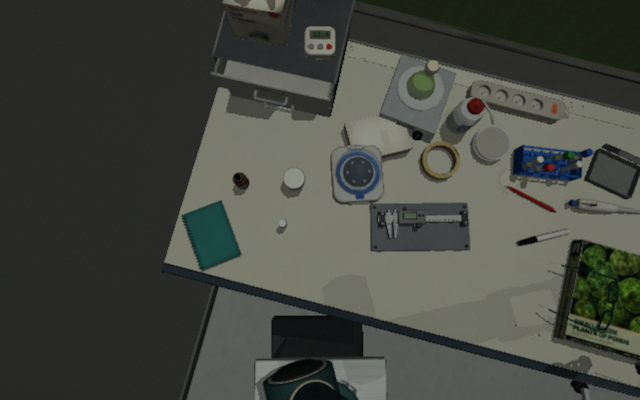

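The top view shows the vial near (282,224) and the caliper plate spanning (370–470, 203–250), with its fixed jaw to the left. I'll enlarge both.

Run:
```python
import cv2
t=cv2.imread("pics/top0.png"); s=cv2.imread("pics/scene0.png")
cv2.imwrite("pics/a.png",cv2.resize(t[195:260,365:475],None,fx=7,fy=7,interpolation=cv2.INTER_CUBIC))
v=cv2.resize(t[205:245,265:305],None,fx=9,fy=9,interpolation=cv2.INTER_CUBIC)
w=cv2.resize(s[180:220,275:315],None,fx=9,fy=9,interpolation=cv2.INTER_CUBIC)
cv2.imwrite("pics/b.png",cv2.hconcat([v,w]))
cv2.imwrite("pics/c.png",cv2.resize(s[240:360,330:490],None,fx=5,fy=5,interpolation=cv2.INTER_CUBIC))
```

```text
(no output)
```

View pics/a.png

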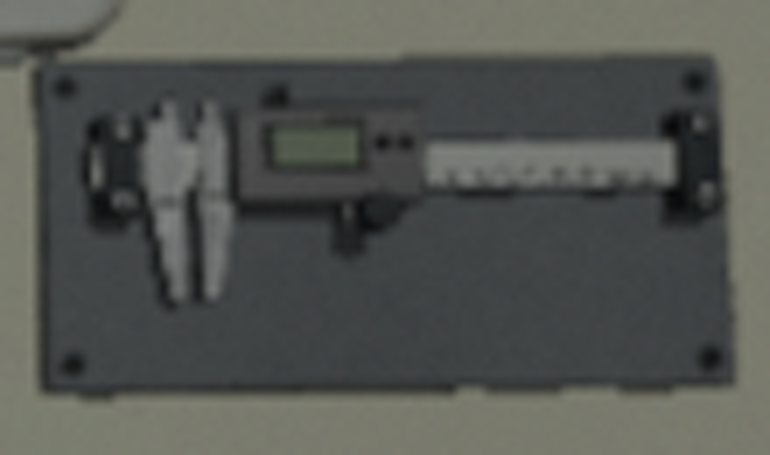

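View pics/b.png

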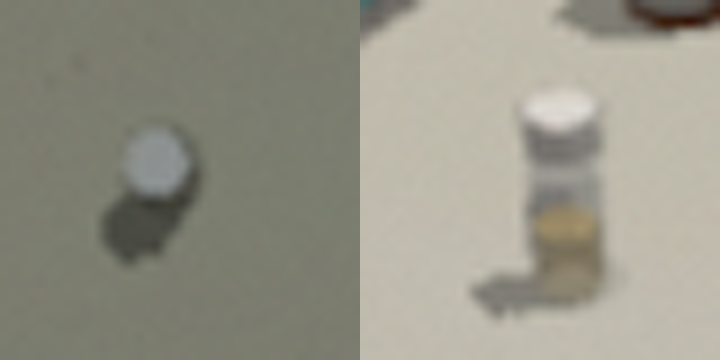

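View pics/c.png

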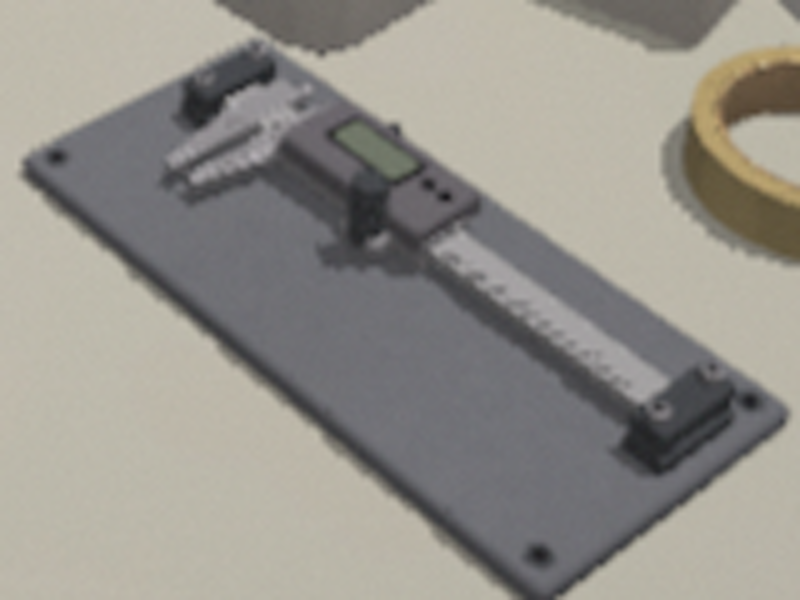

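```bash
cat > h.py <<'E'
import numpy as np, cv2
from scipy.optimize import least_squares
CAM={}
def cams():
    from workcell import read_camera
    return {n:read_camera(n) for n in("scene","top")}
def save():
    import pickle; c=cams(); pickle.dump({n:{k:v for k,v in d.items() if k!="color"} for n,d in c.items()},open("cam.pkl","wb"))
import pickle,os
try: CAM=pickle.load(open("cam.pkl","rb"))
except Exception: pass
def proj(n,X):
    c=CAM[n]; X=np.atleast_2d(X); P=X@np.array(c["R"]).T+np.array(c["t"]); f=200/np.tan(np.radians(c["vfov"])/2)
    return np.c_[f*P[:,0]/P[:,2]+c["cx"], f*P[:,1]/P[:,2]+c["cy"]]
def onz(n,uv,z):
    c=CAM[n]; f=200/np.tan(np.radians(c["vfov"])/2); R=np.array(c["R"]);t=np.array(c["t"])
    d=R.T@np.array([(uv[0]-c["cx"])/f,(uv[1]-c["cy"])/f,1]); o=-R.T@t
    return o+d*(z-o[2])/d[2]
def crop(p,s,off): return (np.array(p,float)+.5)/s-.5+np.array(off)
def ST(p,X):
    X=np.atleast_2d(X); c,s=np.cos(p[2]),np.sin(p[2]); return np.c_[p[0]+c*X[:,0]-s*X[:,1],p[1]+s*X[:,0]+c*X[:,1],X[:,2]]
E
python3 - <<'E'
import h; h.save()
E
python3 - <<'E'
from h import *
vt=crop((157,161),9,(265,205)); vs=crop((200,108),9,(275,180)); vb=crop((210,287),9,(275,180))
print("vial top",onz("top",vt,.054),onz("scene",vs,.054),"base",onz("scene",vb,0))
C=np.array([[60,125,10],[60,-125,10],[-60,-125,10],[-60,125,10]])/1000
t=crop([(38,65),(713,58),(733,383),(42,388)],7,(365,195))
s=crop([(258,38),(788,415),(25,165)],5,(330,240))
ft=lambda p:(proj("top",ST(p,C))-t).ravel()
fs=lambda p:(proj("scene",ST(p,C[[0,1,3]]))-s).ravel()
for f in (ft,fs,lambda p:np.r_[ft(p),fs(p)]):
    r=least_squares(f,[.5,-.2,0]); print(r.x,np.round(r.fun,2))
p=r.x
g=lambda n,X,sc,o:np.round((proj(n,ST(p,X))-np.array(o)+.5)*sc-.5,0)
# opening from post
pt=crop((380,205),7,(365,195)); ps=crop((368,185),5,(330,240))
for n,q in(("top",pt),("scene",ps)):
    w=onz(n,q,.0435); d=w[:2]-p[:2]; c,s_=np.cos(p[2]),np.sin(p[2]); print(n,"post stand xy",c*d[0]+s_*d[1],-s_*d[0]+c*d[1],w)
E
```

```text
vial top [0.47910026 0.09033298 0.054     ] [0.47692888 0.08815177 0.054     ] base [0.4782853  0.09069232 0.        ]
[ 0.47136938 -0.25266616  0.00222481] [-0.74 -0.78  0.49 -0.42  0.35  0.47 -0.1   0.67]
[ 0.46702045 -0.257294   -0.00431704] [ 0.07 -0.23  1.46  0.45 -1.77 -1.18]
[ 0.46978757 -0.25479669 -0.0011615 ] [ 0.19 -0.34  1.44  0.36  1.16  1.27  0.68  1.13  0.02 -1.34  1.25 -1.47
 -1.51 -2.35]
top post stand xy 0.0049702748829859485 0.011270044153300698 [ 0.47477093 -0.24353243  0.0435    ]
scene post stand xy -0.00018348341150359562 0.00772658728435245 [ 0.46961306 -0.2470699   0.0435    ]
```

```bash
cat >> h.py <<'E'
from scipy.spatial.transform import Rotation as Rr
def st():
    from workcell import sensors
    s=sensors.read_state(); R=Rr.from_rotvec(s["tcp_rot"]).as_matrix(); return s,R
def delta(goal,yaw_dir=None):
    "total shift in current tool axes; turn needed about tool y so that tool x || yaw_dir"
    s,R=st(); d=R.T@(np.array(goal)-s["tool_pos"]); a=None
    if yaw_dir is not None:
        v=R.T@np.array(yaw_dir); a=np.arctan2(-v[2],v[0]); a=(a+np.pi/2)%np.pi-np.pi/2
    return np.round(d,4),a,s
E
python3 - <<'E'
from h import *
d,a,s=delta([.4745-.002,-.245,.1],[0,1,0]); print(d,a); print(np.round(st()[1],3))
p=[.4705,-.254,0]
# predicted overlay
t=cv2.imread("pics/top0.png"); sc=cv2.imread("pics/scene0.png")
o=8
P={"jaw":[[12,75,21],[-28,75,21],[12,70,21],[-28,70,21]],"beam":[[12,60,21],[12,-110,21],[28,-110,21]],"corn":[[60,125,10],[60,-125,10],[-60,-125,10],[-60,125,10]],"post":[[2,15-6,43.5]]}
for n,im,off in(("top",t,(365,195)),("scene",sc,(330,240))):
    S=7 if n=="top" else 5
    q=im[off[1]:off[1]+(65 if n=="top" else 120),off[0]:off[0]+(110 if n=="top" else 160)]
    q=cv2.resize(q,None,fx=S,fy=S,interpolation=cv2.INTER_CUBIC)
    for X in P.values():
        for u in (proj(n,ST(p,np.array(X)/1000.))-np.array(off)+.5)*S-.5: cv2.circle(q,(int(u[0]),int(u[1])),3,(0,0,255),-1)
    cv2.imwrite(f"pics/ov_{n}.png",q)
E
```

```text
[-0.3038  0.1015  0.382 ] 0.29182555399416366
[[ 0.288 -0.     0.958]
 [-0.958  0.001  0.288]
 [-0.001 -1.     0.   ]]
```

View pics/ov_top.png

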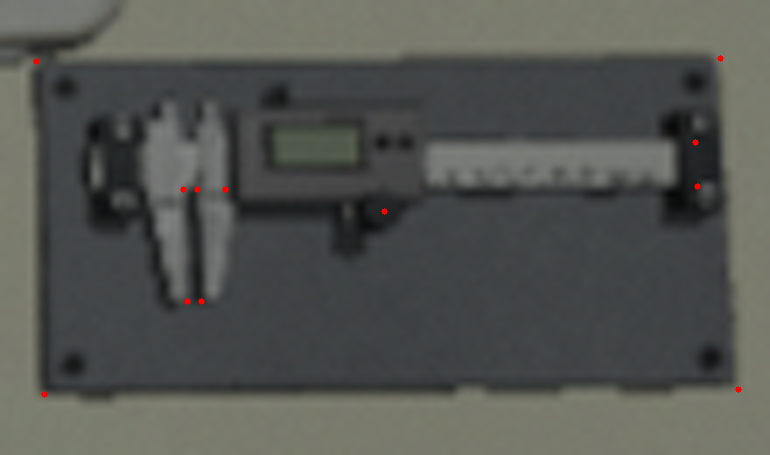

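View pics/ov_scene.png

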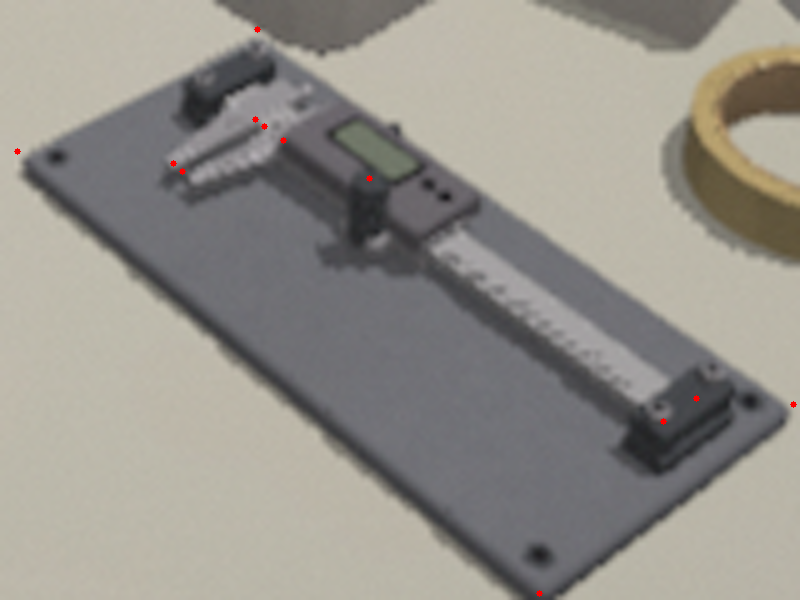

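{"op": "arm_command", "data": {"deltas": [[0,0,0,0.146],[0,0,0,0.146],[-0.0334,0,0.0232,0],[-0.0334,0,0.0232,0],[-0.0334,0,0.0232,0],[-0.0334,0,0.0232,0],[-0.0334,0,0.0232,0],[-0.0334,0,0.0232,0],[-0.0334,0,0.0232,0],[-0.0334,0,0.0232,0],[-0.0334,0,0.0232,0],[-0.0334,0,0.0232,0],[-0.0334,0,0.0232,0],[-0.0334,0,0.0232,0],[0,0.05,0,0],[0,0.05,0,0]], "fingers": 0.035, "newtons": 20}}

```text
time: 2.2
tool_pos: [0.4739, -0.2455, 0.1017]
tcp_rot: [-1.209, 1.206, -1.21]
wrist_force: [0.3, -0.8, -0.0]
width: 0.409
```

```bash
cat > look.py <<'E'
import sys
from h import *
c=cams(); n=sys.argv[1]
(u0,v0,w,hh,S)=map(int,sys.argv[2:7]); (U0,V0,W,H,Q)=map(int,sys.argv[7:12])
for k,(a,b,w_,h_,s) in {"top":(u0,v0,w,hh,S),"scene":(U0,V0,W,H,Q)}.items():
    im=np.ascontiguousarray(c[k]["color"][:,:,::-1]); cv2.imwrite(f"pics/{n}_{k}_full.png",im)
    cv2.imwrite(f"pics/{n}_{k}.png",cv2.resize(im[b:b+h_,a:a+w_],None,fx=s,fy=s,interpolation=cv2.INTER_CUBIC))
s,R=st(); print(np.round(s["tool_pos"],4),np.round(R,3).tolist(),s["wrist_force"],s["width"],s["time"])
E
python3 look.py p1 365 195 110 65 7 330 200 160 120 5
```

```text
[ 0.4677 -0.2425  0.0957] [[0.0, -0.011, 1.0], [-1.0, 0.006, 0.0], [-0.006, -1.0, -0.011]] [-0.44776036  0.30461919 -1.78098948] 0.411525342150912 2.3
```

{"op": "arm_command", "data": {"deltas": [[0,0,0,0],[0,0,0,0]]}}

```text
time: 2.55
tool_pos: [0.4746, -0.247, 0.1047]
tcp_rot: [-1.208, 1.205, -1.213]
wrist_force: [0.8, -1.1, 0.3]
width: 0.411
```

View pics/p1_top.png

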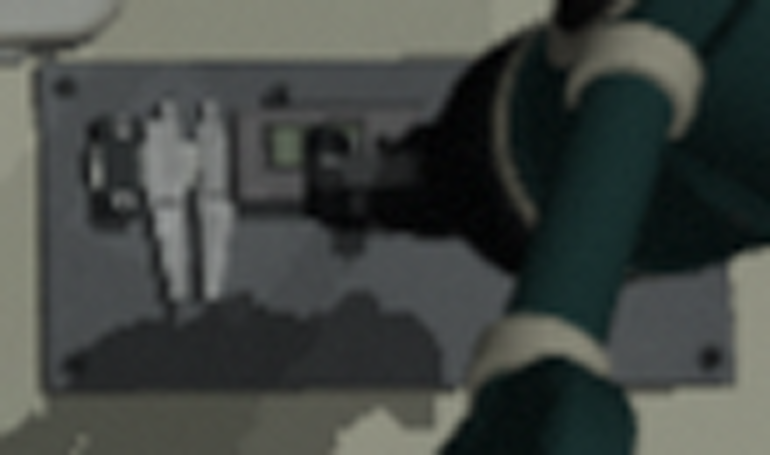

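View pics/p1_scene.png

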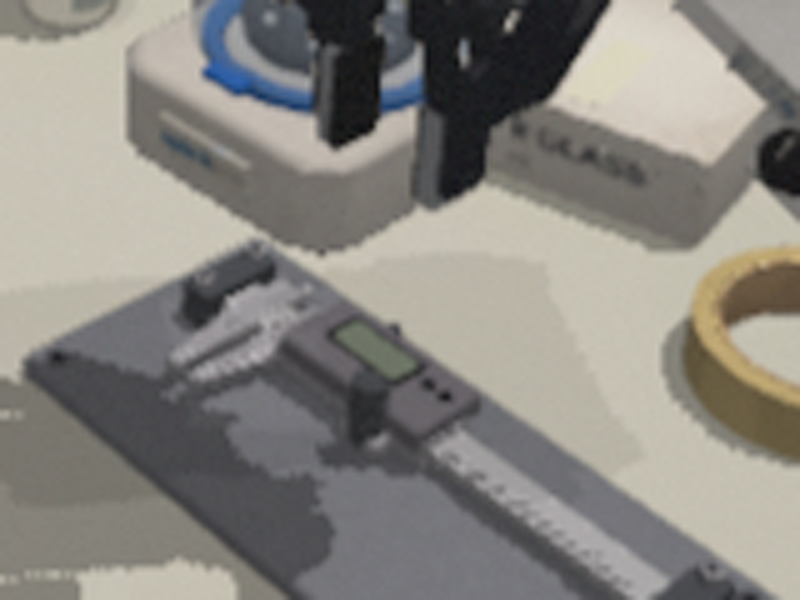

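Run:
```python
from h import *
for y in(0,.0175+.007,-.0175-.007):
  print((proj("scene",[[.4725,-.245+y,.1]])-[330,200]+.5)*5)
s,R=st();print(s["tool_pos"],R.round(3).tolist(),s["joint_vel"])
```

```text
[[382.88263784 246.16043152]]
[[329.86349139 210.67666463]]
[[438.42268708 283.33134604]]
[ 0.47456886 -0.24703422  0.1047114 ] [[-0.001, 0.004, 1.0], [-1.0, -0.002, -0.001], [0.002, -1.0, 0.004]] [-0.00052856 -0.00428064  0.00047341 -0.00067388 -0.00365939 -0.00092362]
```

{"op": "arm_command", "data": {"deltas": [[0,0,0,0],[0,0,0,0]]}}

```text
time: 2.8
tool_pos: [0.4734, -0.2463, 0.1032]
tcp_rot: [-1.208, 1.207, -1.211]
wrist_force: [0.3, 1.1, 0.2]
width: 0.409
```

Run:
```python
from h import *
s,R=st();print(s["tool_pos"],R.round(3).tolist(),s["joint_vel"])
```

```text
[ 0.47343077 -0.24630231  0.10324571] [[-0.0, 0.002, 1.0], [-1.0, -0.001, -0.0], [0.001, -1.0, 0.002]] [ 0.00129839  0.00657435  0.01049691  0.00023375 -0.00072694  0.00172916]
```

```bash
python3 look.py p2 365 195 110 65 7 330 200 160 120 5
```

```text
[ 0.473  -0.246   0.1025] [[-0.0, 0.001, 1.0], [-1.0, -0.001, -0.0], [0.001, -1.0, 0.001]] [-0.32090565 -1.0688879  -0.02248499] 0.4086877781960254 2.9
```

View pics/p2_scene.png

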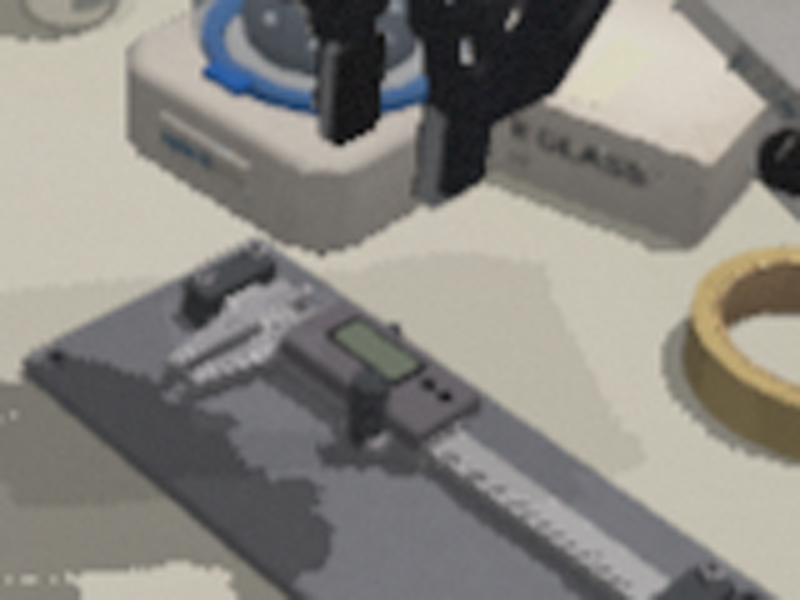

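View pics/p2_top.png

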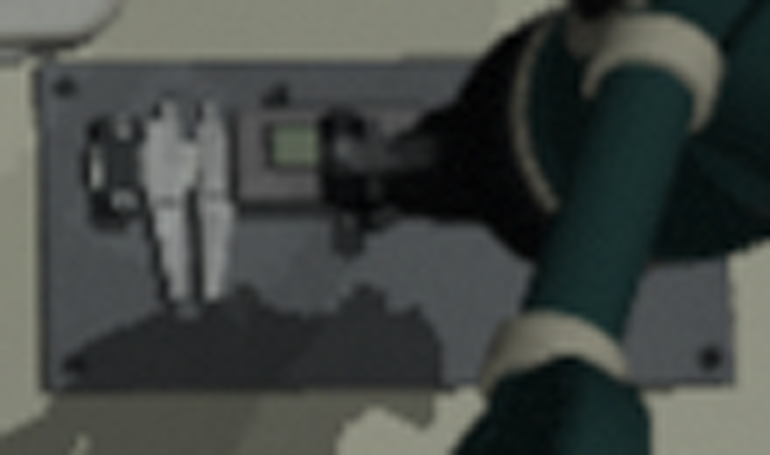

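Run:
```python
from h import *
for z in(.1,.115,.13,.14):
  for p in((318,130),(345,148),(380,118),(415,195),(435,205),(485,165)):
    print(z,p,onz("scene",crop(p,5,(330,200)),z).round(4))
for z in (.1,.13): print((proj("top",[[.473,-.246+.0175,z],[.473,-.246-.0175,z],[.484,-.246+.0175+.0145,z],[.462,-.246+.0175+.0145,z]])-[365,195]+.5)*7)
```

```text
0.1 (318, 130) [ 0.5024 -0.1842  0.1   ]
0.1 (345, 148) [ 0.502  -0.1979  0.1   ]
0.1 (380, 118) [ 0.5248 -0.1924  0.1   ]
0.1 (415, 195) [ 0.5011 -0.2321  0.1   ]
0.1 (435, 205) [ 0.5022 -0.2401  0.1   ]
0.1 (485, 165) [ 0.5324 -0.2347  0.1   ]
0.115 (318, 130) [ 0.4865 -0.1993  0.115 ]
0.115 (345, 148) [ 0.4862 -0.2126  0.115 ]
0.115 (380, 118) [ 0.5081 -0.2072  0.115 ]
0.115 (415, 195) [ 0.4852 -0.2456  0.115 ]
0.115 (435, 205) [ 0.4863 -0.2534  0.115 ]
0.115 (485, 165) [ 0.5155 -0.2481  0.115 ]
0.13 (318, 130) [ 0.4706 -0.2144  0.13  ]
0.13 (345, 148) [ 0.4703 -0.2272  0.13  ]
0.13 (380, 118) [ 0.4915 -0.222   0.13  ]
0.13 (415, 195) [ 0.4694 -0.2591  0.13  ]
0.13 (435, 205) [ 0.4704 -0.2666  0.13  ]
0.13 (485, 165) [ 0.4987 -0.2615  0.13  ]
0.14 (318, 130) [ 0.46   -0.2245  0.14  ]
0.14 (345, 148) [ 0.4597 -0.237   0.14  ]
0.14 (380, 118) [ 0.4804 -0.2319  0.14  ]
0.14 (415, 195) [ 0.4588 -0.2681  0.14  ]
0.14 (435, 205) [ 0.4599 -0.2754  0.14  ]
0.14 (485, 165) [ 0.4874 -0.2705  0.14  ]
[[378.05352212 196.68716235]
 [483.08392299 196.1234545 ]
 [333.26103023 163.81357122]
 [335.72117862 230.13048135]]
[[401.23415621 188.536564  ]
 [509.47253713 187.96258278]
 [355.03707313 154.6629849 ]
 [357.64227074 222.99475002]]
```

Run:
```python
import cv2,numpy as np
t=cv2.imread("pics/p2_top_full.png")[195:245,395:465]; s=cv2.imread("pics/p2_scene_full.png")[180:260,370:450]
t=np.clip((t/255.)**.5*255,0,255).astype('u1'); s=np.clip((s/255.)**.5*255,0,255).astype('u1')
cv2.imwrite("pics/d.png",cv2.resize(t,None,fx=11,fy=11,interpolation=cv2.INTER_NEAREST))
cv2.imwrite("pics/e.png",cv2.resize(s,None,fx=7,fy=7,interpolation=cv2.INTER_NEAREST))
```

```text
(no output)
```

View pics/d.png

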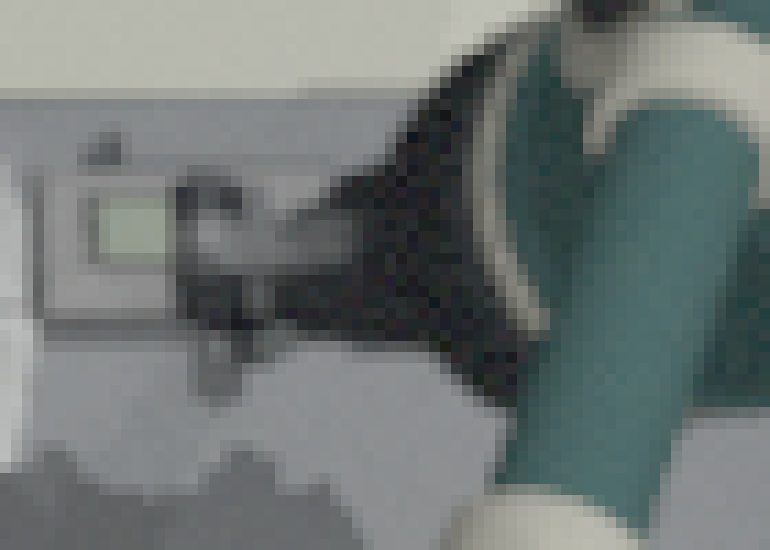

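View pics/e.png

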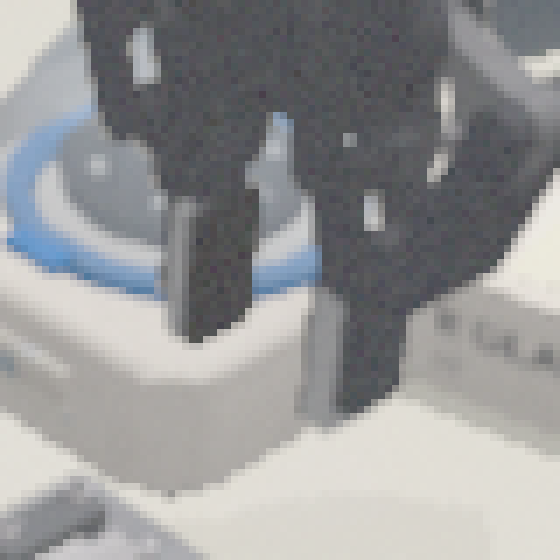

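{"op": "arm_command", "data": {"deltas": [[0,0.02,0,0],[0,0.02,0,0],[0,0,0,0],[0,0,0,0],[0,0,0,0]]}}

```text
time: 3.52
tool_pos: [0.4735, -0.2462, 0.063]
tcp_rot: [-1.209, 1.208, -1.211]
wrist_force: [0.5, -0.0, 0.4]
width: 0.409
```

```bash
python3 look.py p3 390 195 70 50 11 370 210 80 80 7; python3 -c "
from h import *
print((proj('scene',[[.473,-.246,.06]])-[370,210]+.5)*7)"
```

```text
[ 0.4734 -0.2461  0.0628] [[-0.0, 0.001, 1.0], [-1.0, -0.001, -0.0], [0.001, -1.0, 0.001]] [0.43141459 0.36910428 1.03766781] 0.40722258573146375 3.625
[[247.80860789 408.91335889]]
```

View pics/p3_scene.png

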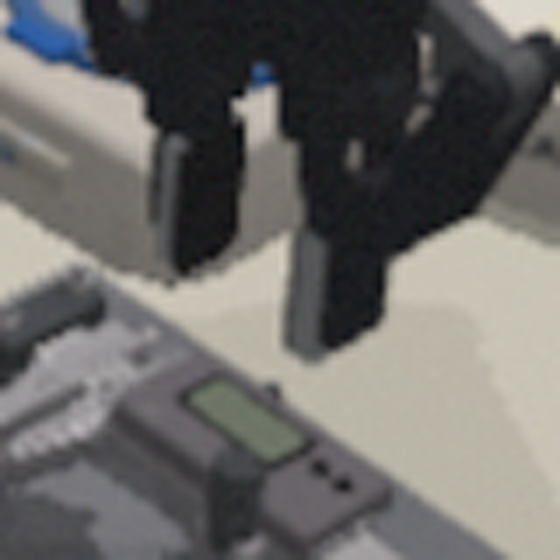

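View pics/p3_top.png

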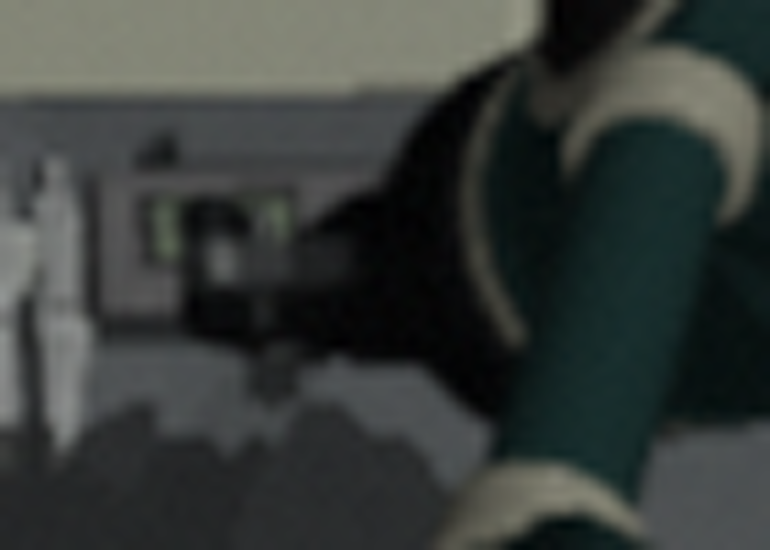

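Run:
```python
from h import *
obs=crop([(175,280),(238,248),(288,347),(317,360),(385,322)],7,(370,210))
M=np.array([(-.011,.0175,0),(.011,.0175,0),(-.011,-.0175,0),(-.011,-.030,0),(.011,-.030,0)])
r=least_squares(lambda p:(proj("scene",p[:3]+M)-obs).ravel(),[.47,-.25,.08]);print(r.x,r.fun.round(1))
for z in(.06,.09): print(z,[onz("top",(406.8+k,226.4),z).round(4) for k in(0,)])
```

```text
[ 0.51034716 -0.2142132   0.0581605 ] [ 0.9 -0.9  0.7 -1.  -1.  -0.7  0.2  1.1 -0.7  1.5]
0.06 [array([ 0.4674, -0.2099,  0.06  ])]
0.09 [array([ 0.4651, -0.2032,  0.09  ])]
```

{"op": "arm_command", "data": {"deltas": [[0,0,0,0],[0,0,0,0],[0,0,0,0]], "fingers": 0.018}}

```text
time: 4.0
tool_pos: [0.4726, -0.2457, 0.0619]
tcp_rot: [-1.209, 1.209, -1.209]
wrist_force: [0.6, -0.3, 1.2]
width: 0.21
```

```bash
python3 look.py p4 390 195 70 50 11 370 210 80 80 7
```

```text
[ 0.4726 -0.2457  0.0619] [[-0.0, -0.0, 1.0], [-1.0, 0.0, -0.0], [-0.0, -1.0, -0.0]] [-0.00330538 -0.15945241 -0.49702515] 0.210704716456061 4.1
```

View pics/p4_scene.png

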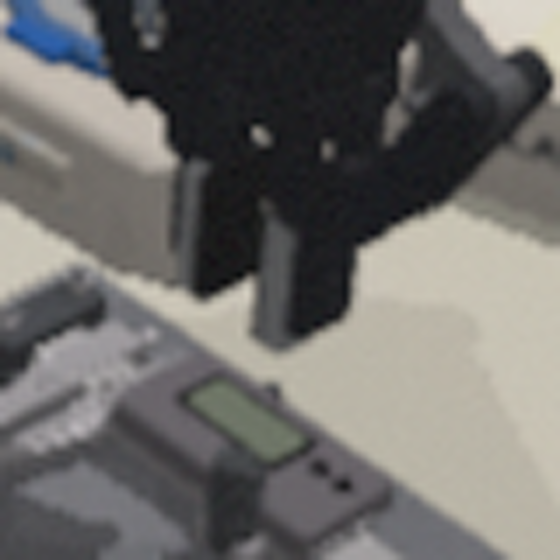

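{"op": "arm_command", "data": {"deltas": [[0,0,-0.004,0],[-0.001,0,0,0],[0,0.01,0,0],[0,0.01,0,0],[0,0,0,0],[0,0,0,0]], "fingers": 0.036}}

```text
time: 4.85
tool_pos: [0.4685, -0.2446, 0.0416]
tcp_rot: [-1.209, 1.21, -1.209]
wrist_force: [-0.0, 0.4, -0.3]
width: 0.419
```

```bash
python3 look.py p5 390 195 70 50 11 370 210 80 80 7
```

```text
[ 0.4689 -0.2449  0.0421] [[-0.0, 0.0, 1.0], [-1.0, -0.0, -0.0], [0.0, -1.0, 0.0]] [0.00695258 0.5095303  0.10620022] 0.42188914429040464 4.95
```

View pics/p5_scene.png

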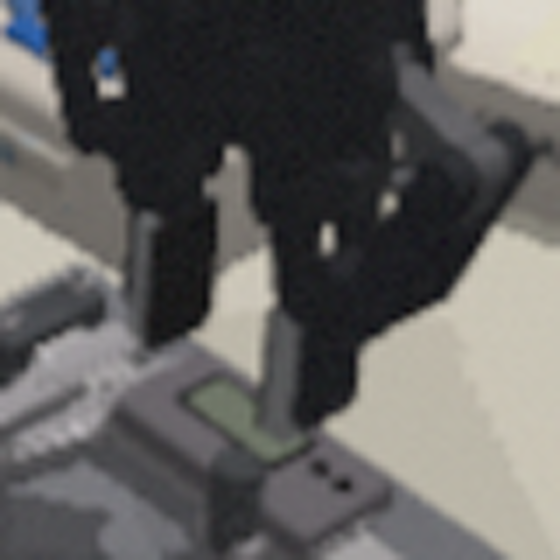

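View pics/p5_top.png

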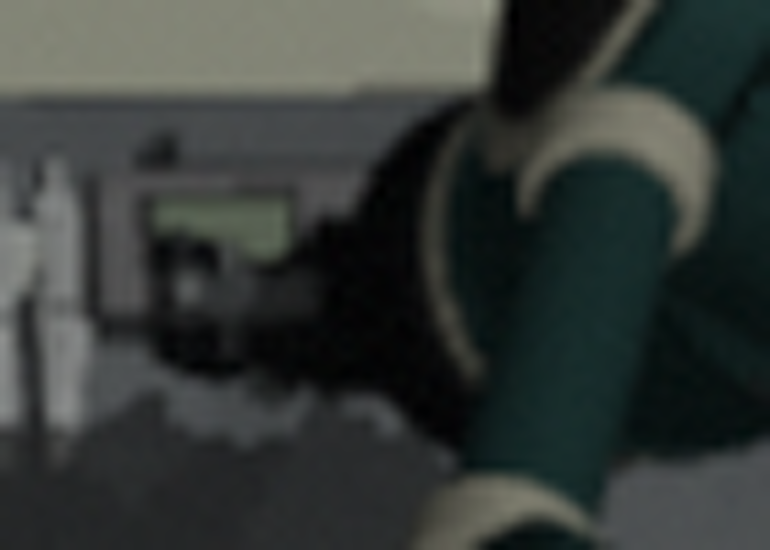

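{"op": "arm_command", "data": {"deltas": [[0,0.006,0,0],[0,0.006,0,0],[0,0,0,0],[0,0,0,0]]}}

```text
time: 5.45
tool_pos: [0.4686, -0.2447, 0.0298]
tcp_rot: [-1.209, 1.21, -1.209]
wrist_force: [0.3, -0.5, -0.2]
width: 0.42
```

```bash
python3 look.py p6 390 195 70 50 11 370 210 80 80 7
```

```text
[ 0.4688 -0.2448  0.03  ] [[-0.0, 0.0, 1.0], [-1.0, -0.0, -0.0], [0.0, -1.0, 0.0]] [ 0.71348932  0.13951223 -0.8286316 ] 0.42202508857077714 5.55
```

View pics/p6_scene.png

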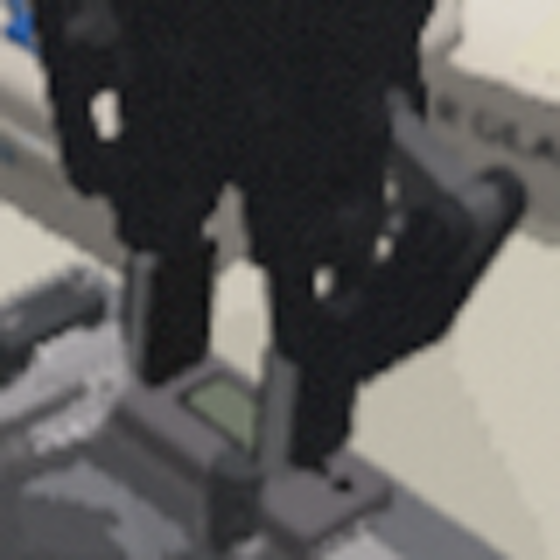

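Run:
```python
from h import *
for p in((265,478),(290,490),(148,385)):
  for z in(.03,.04,.05,.06): print(p,z,onz("scene",crop(p,7,(370,210)),z).round(4))
```

```text
(265, 478) 0.03 [ 0.4848 -0.2435  0.03  ]
(265, 478) 0.04 [ 0.476 -0.251  0.04 ]
(265, 478) 0.05 [ 0.4672 -0.2586  0.05  ]
(265, 478) 0.06 [ 0.4584 -0.2662  0.06  ]
(290, 490) 0.03 [ 0.4865 -0.2503  0.03  ]
(290, 490) 0.04 [ 0.4776 -0.2578  0.04  ]
(290, 490) 0.05 [ 0.4688 -0.2652  0.05  ]
(290, 490) 0.06 [ 0.4599 -0.2726  0.06  ]
(148, 385) 0.03 [ 0.487  -0.1999  0.03  ]
(148, 385) 0.04 [ 0.4781 -0.2083  0.04  ]
(148, 385) 0.05 [ 0.4692 -0.2167  0.05  ]
(148, 385) 0.06 [ 0.4604 -0.2251  0.06  ]
```

View pics/p6_top.png

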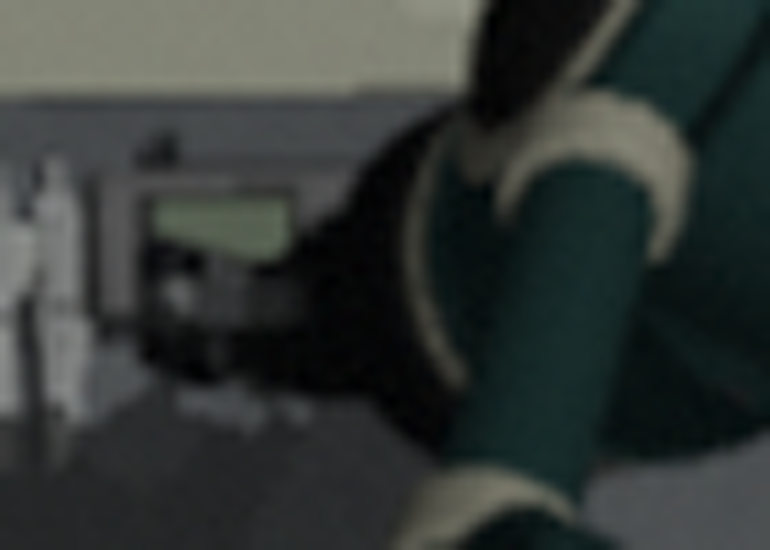

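{"op": "arm_command", "data": {"deltas": [[0,0,0,0],[0,0,0,0],[0,0,0,0],[0,0,0,0]], "fingers": 0.008, "newtons": 20}}

```text
time: 6.05
tool_pos: [0.4687, -0.2447, 0.0299]
tcp_rot: [-1.209, 1.209, -1.209]
wrist_force: [-0.7, -0.6, 0.1]
width: 0.094
```

```bash
python3 look.py p7 390 195 70 50 11 370 210 80 80 7
```

```text
[ 0.4686 -0.2447  0.0299] [[-0.0, -0.0, 1.0], [-1.0, 0.0, -0.0], [-0.0, -1.0, -0.0]] [ 0.11794447 -0.04895309  0.43062818] 0.09635808525243658 6.15
```

View pics/p7_scene.png

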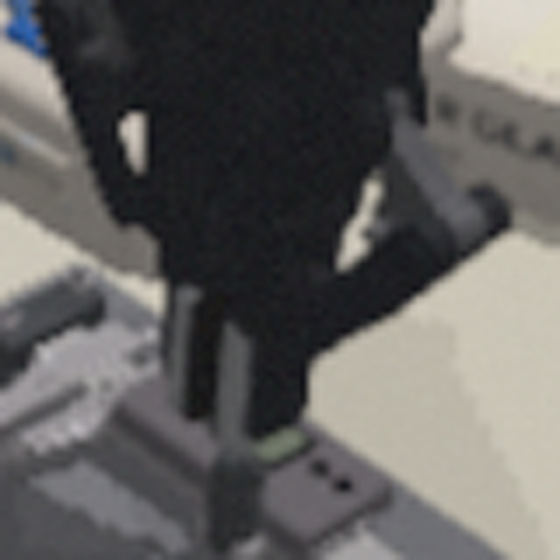

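{"op": "arm_command", "data": {"deltas": [[0,0,0,0],[0,0,0,0],[0,0,0,0],[0,0.005,0,0],[0,0.005,0,0],[0,0.004,0,0],[0,0,0,0],[0,0,0,0]], "fingers": 0.036}}

```text
time: 7.15
tool_pos: [0.4687, -0.2448, 0.0158]
tcp_rot: [-1.209, 1.209, -1.209]
wrist_force: [0.5, -0.4, 1.2]
width: 0.423
```

```bash
python3 look.py p8 390 195 70 50 11 370 210 80 80 7
```

```text
[ 0.4688 -0.2448  0.0161] [[-0.0, 0.0, 1.0], [-1.0, -0.0, -0.0], [0.0, -1.0, 0.0]] [-0.26418069  0.65399186  0.48986583] 0.4193808607457307 7.25
```

View pics/p8_scene.png

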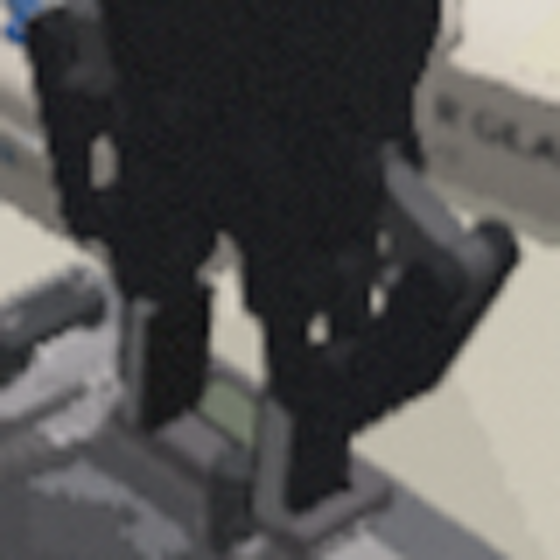

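{"op": "arm_command", "data": {"deltas": [[0,0.004,0,0],[0,0.004,0,0],[0,0,0,0]]}}

```text
time: 7.62
tool_pos: [0.4682, -0.2444, 0.0073]
tcp_rot: [-1.209, 1.21, -1.208]
wrist_force: [-0.8, -0.3, -0.0]
width: 0.421
```

{"op": "arm_command", "data": {"deltas": [[0,0,0,0],[0,0,0,0],[0,0,0,0],[0,0,0,0]], "fingers": 0.01}}

```text
time: 8.12
tool_pos: [0.4687, -0.2448, 0.008]
tcp_rot: [-1.209, 1.209, -1.21]
wrist_force: [-1.0, -0.3, 0.4]
width: 0.132
```

```bash
python3 look.py p9 365 195 110 65 7 370 210 80 80 7
```

```text
[ 0.4687 -0.2448  0.0079] [[-0.0, 0.0, 1.0], [-1.0, -0.0, -0.0], [0.0, -1.0, 0.0]] [-0.55944508  0.9457113   0.31940664] 0.12826792981934884 8.225
```

View pics/p9_scene.png

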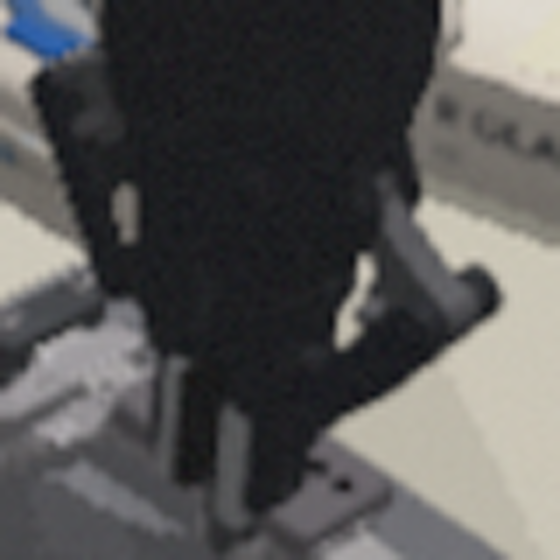

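View pics/p9_top.png

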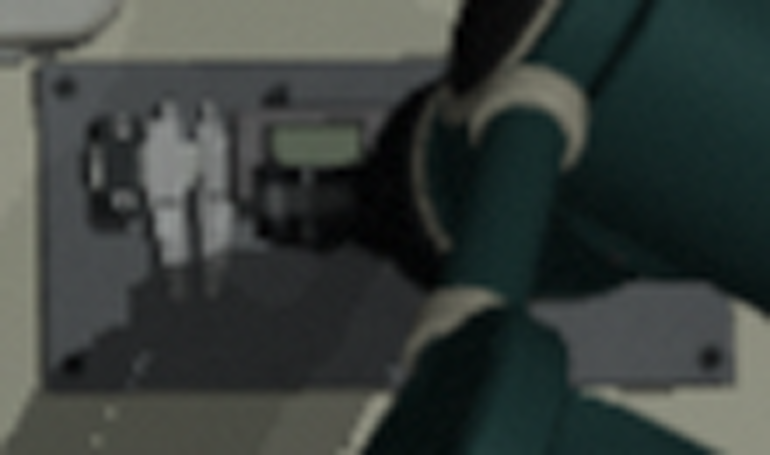

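{"op": "arm_command", "data": {"deltas": [[0,0,0,0],[0,0,0,0],[0,0,0,0]], "fingers": 0.0}}

```text
time: 8.6
tool_pos: [0.4687, -0.2448, 0.0079]
tcp_rot: [-1.209, 1.209, -1.209]
wrist_force: [-0.4, -0.7, 0.4]
width: 0.129
```

{"op": "arm_command", "data": {"deltas": [[0.002,0,0,0],[0.004,0,0,0],[0.005,0,0,0],[0.005,0,0,0],[0.005,0,0,0],[0.005,0,0,0],[0.005,0,0,0],[0.004,0,0,0],[0.003,0,0,0],[0.002,0,0,0],[0,0,0,0],[0,0,0,0]]}}

```text
time: 10.1
tool_pos: [0.4688, -0.285, 0.008]
tcp_rot: [-1.209, 1.209, -1.21]
wrist_force: [1.5, -0.5, 0.1]
width: 0.134
```

```bash
python3 look.py p10 365 195 110 65 7 330 210 120 90 6
```

```text
[ 0.4687 -0.285   0.008 ] [[0.0, 0.0, 1.0], [-1.0, -0.001, 0.0], [0.001, -1.0, 0.0]] [ 2.10031542 -0.64058534 -0.10686546] 0.13123113062377212 10.2
```

View pics/p10_scene.png

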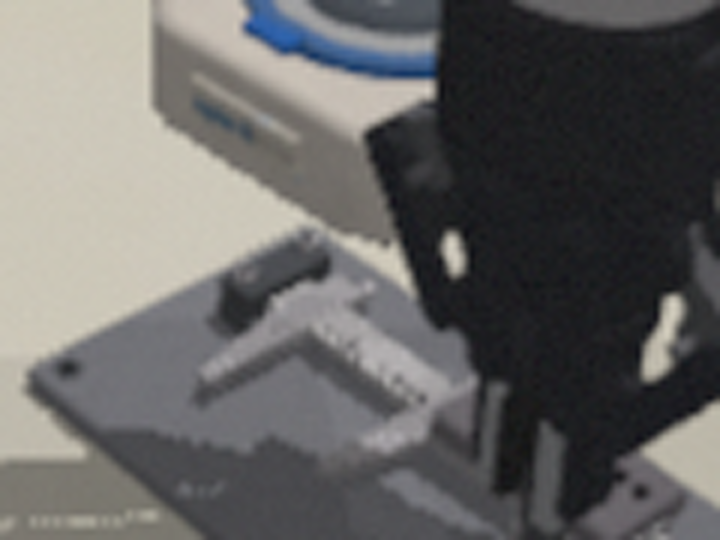

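View pics/p10_top.png

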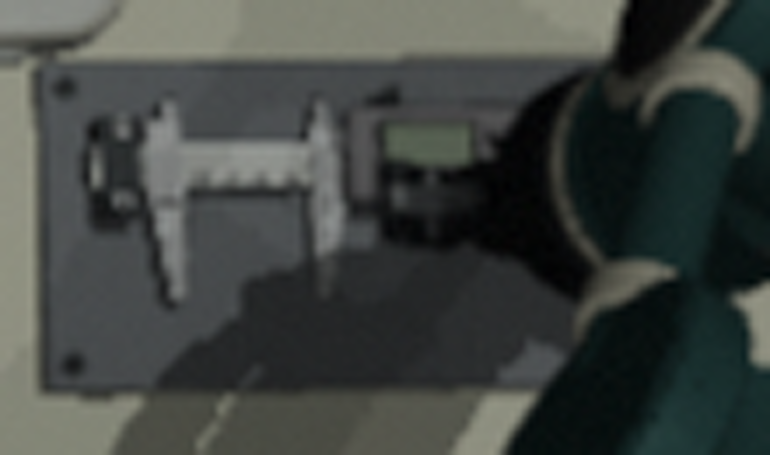

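{"op": "arm_command", "data": {"deltas": [[0,0,0,0],[0,0,0,0],[0,-0.02,0,0],[0,-0.05,0,0],[0,-0.05,0,0],[-0.0374,0,0.001,0],[-0.0374,0,0.001,0],[-0.0374,0,0.001,0],[-0.0374,0,0.001,0],[-0.0374,0,0.001,0],[-0.0374,0,0.001,0],[-0.0374,0,0.001,0],[-0.0374,0,0.001,0],[-0.0374,0,0.001,0],[-0.0374,0,0.001,0],[0,0.03,0,0],[0,0.03,0,0],[0,0,0,0],[0,0,0,0]], "fingers": 0.045}}

```text
time: 12.58
tool_pos: [0.4792, 0.0892, 0.0687]
tcp_rot: [-1.208, 1.209, -1.21]
wrist_force: [-0.2, -0.3, 0.1]
width: 0.527
```

```bash
python3 look.py p11 250 195 70 50 11 255 160 80 80 7
python3 - <<'E'
from h import *
d=lambda k,p,s,o: None
t=cv2.imread("pics/p11_top_full.png")
q=cv2.resize(t[195:260,365:475],None,fx=7,fy=7,interpolation=cv2.INTER_CUBIC); cv2.imwrite("pics/p11_cal.png",q)
E
```

```text
[0.4801 0.0893 0.0695] [[-0.001, 0.003, 1.0], [-1.0, 0.0, -0.001], [-0.0, -1.0, 0.003]] [-0.54750503  0.66468894  0.57603664] 0.5293498879076645 12.675
```

View pics/p11_scene.png

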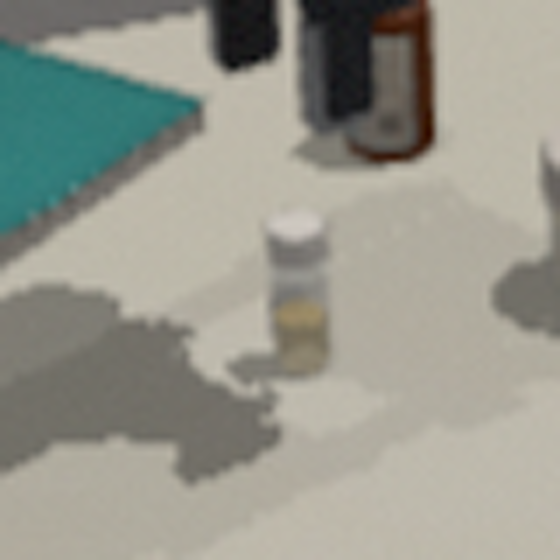

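View pics/p11_top.png

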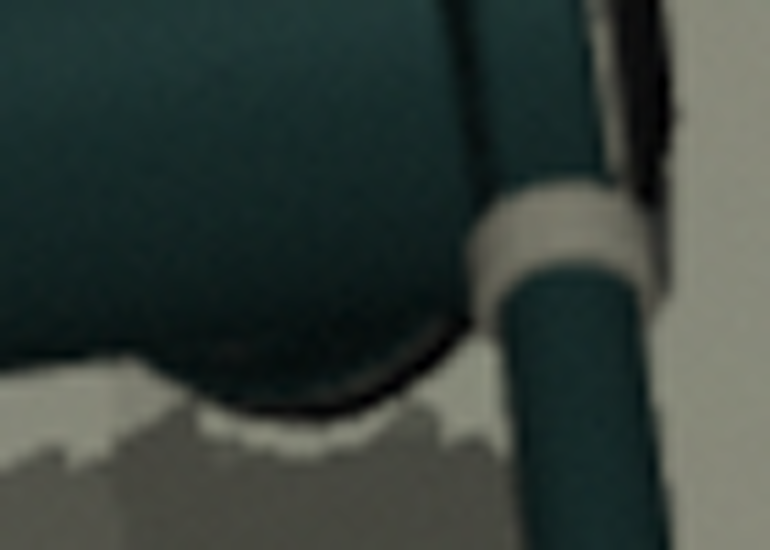

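View pics/p11_cal.png

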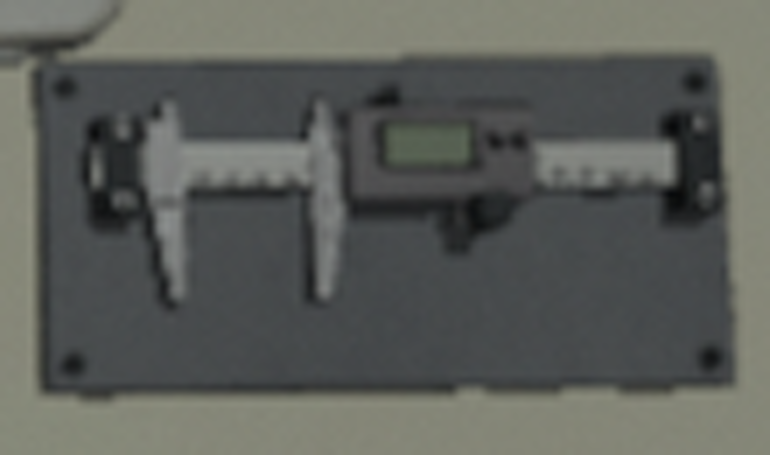

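Run:
```python
from h import *
def fit(obs,off,op,x,y,zr,S=7):
    obs=crop(obs,S,off); o=op/2; T=.0125
    M=np.array([(-.011,o,0),(-.011,-o,0),(.011,-o-T,0)])
    f=lambda z:(proj("scene",np.array([x,y,z[0]])+M)-obs).ravel()
    r=least_squares(f,[.06]); print(r.x, r.x-zr, r.fun.round(1))
fit([(205,298),(252,345),(352,310)],(370,210),.018,.4726,-.2457,.0619)
fit([(190,418),(222,460),(305,420)],(370,210),.008,.4687,-.2447,.0299)
fit([(150,350),(262,428),(355,395)],(370,210),.036,.4689,-.2449,.0421)
fit([(232,70),(308,125),(372,108)],(255,160),.045,.4801,.0893,.0695)
```

```text
[0.09387956] [0.03197956] [-1.5 -0.4 -0.2 -1.6  0.7  1.9]
[0.0595258] [0.0296258] [-0.7  0.9 -1.8 -2.6  1.2  1.6]
[0.07536345] [0.03326345] [-0.1 -1.  -0.5 -1.1  1.4  2.2]
[0.10242699] [0.03292699] [-1.1 -0.4 -0.5 -0.6  2.3  1. ]
```

{"op": "arm_command", "data": {"deltas": [[0,0.015,0,0],[0,0.015,0,0],[0,0.012,0,0],[0,0.008,0,0],[0,0.004,0,0],[0,0,0,0],[0,0,0,0]], "fingers": 0.036}}

```text
time: 13.55
tool_pos: [0.4792, 0.0893, 0.0143]
tcp_rot: [-1.208, 1.209, -1.21]
wrist_force: [0.1, -0.1, 0.7]
width: 0.421
```

```bash
python3 look.py p12 250 195 70 50 11 265 160 60 60 9
```

```text
[0.4793 0.0894 0.0144] [[-0.0, 0.001, 1.0], [-1.0, 0.0, -0.0], [-0.0, -1.0, 0.001]] [ 0.40329851 -0.73363441 -0.34134516] 0.4216865901741525 13.65
```

View pics/p12_scene.png

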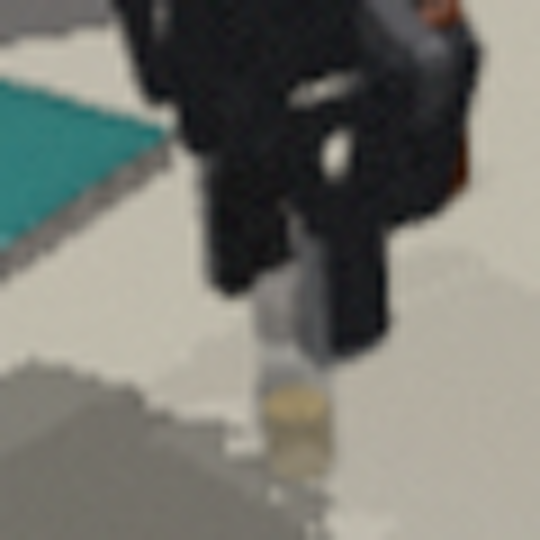

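{"op": "arm_command", "data": {"deltas": [[0,0.0015,0,0],[0,0,0,0],[0,0,0,0],[0,0,0,0],[0,0,0,0]], "fingers": 0.01, "newtons": 25}}

```text
time: 14.28
tool_pos: [0.4793, 0.0894, 0.0128]
tcp_rot: [-1.208, 1.209, -1.21]
wrist_force: [-0.5, 1.1, 5.2]
width: 0.206
```

```bash
python3 look.py p13 250 195 70 50 11 265 160 60 60 9
```

```text
[0.4793 0.0894 0.0129] [[-0.0, 0.001, 1.0], [-1.0, 0.0, -0.0], [-0.0, -1.0, 0.001]] [-0.72535916  1.01902517  5.31822085] 0.20386625626802135 14.375
```

View pics/p13_scene.png

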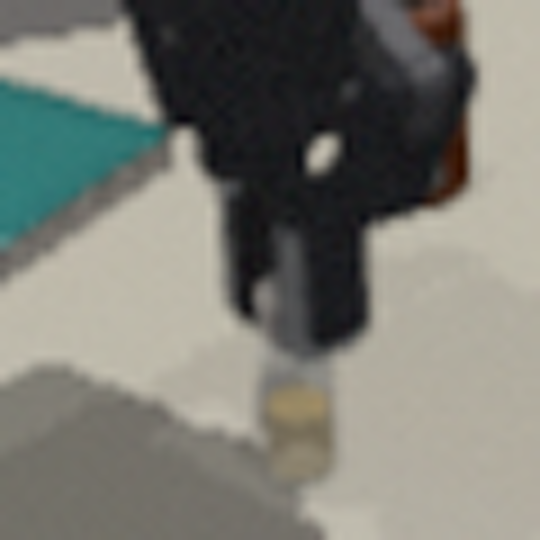

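{"op": "arm_command", "data": {"deltas": [[0,-0.02,0,0],[0,-0.04,0,0],[0,-0.04,0,0],[0.02,0,-0.001,0],[0.03,0,-0.002,0],[0.035,0,-0.002,0],[0.035,0,-0.002,0],[0.035,0,-0.002,0],[0.035,0,-0.002,0],[0.035,0,-0.002,0],[0.03,0,-0.001,0],[0.02,0,-0.001,0],[0.0084,0,0,0],[0,0.03,0,0],[0,0.015,0,0],[0,0,0,0],[0,0,0,0]]}}

```text
time: 16.5
tool_pos: [0.4641, -0.194, 0.0679]
tcp_rot: [-1.209, 1.208, -1.209]
wrist_force: [0.3, 0.2, 0.4]
width: 0.202
```

```bash
python3 look.py p14 365 195 110 65 7 340 195 100 90 6
```

```text
[ 0.4646 -0.1943  0.0684] [[0.0, 0.002, 1.0], [-1.0, -0.001, 0.0], [0.001, -1.0, 0.002]] [ 0.55521578  0.60481104 -0.34640944] 0.20273295725001753 16.6
```

View pics/p14_scene.png

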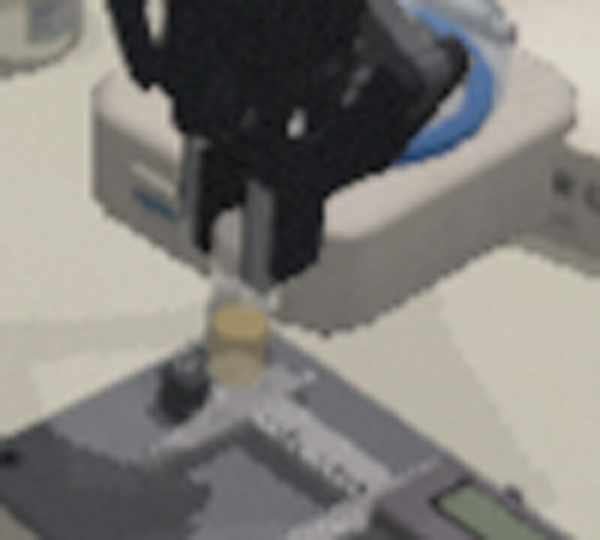

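View pics/p14_top.png

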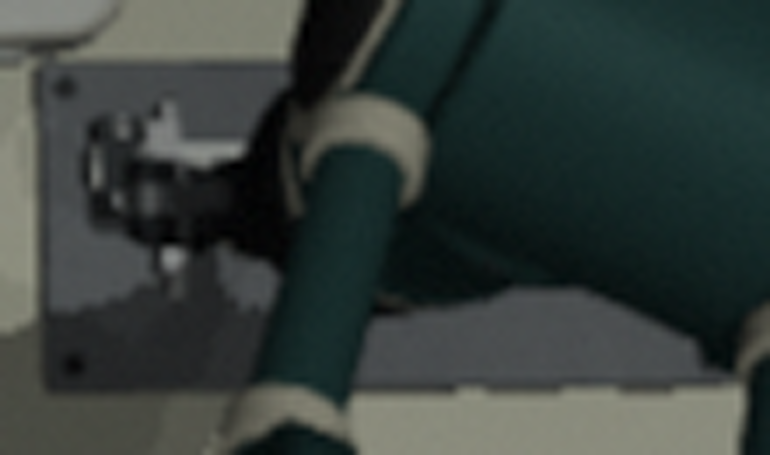

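```bash
python3 - <<'E'
from h import *
print("vial", onz("scene",crop((238,379),6,(340,195)),.0556))
# corner fixed face/beam (z .021) , tip
for p in((245,425),(158,450)): print(onz("scene",crop(p,6,(340,195)),.021))
E
python3 - <<'E'
import cv2
s=cv2.imread("pics/p11_scene_full.png")
cv2.imwrite("pics/f.png",cv2.resize(s[245:315,345:435],None,fx=8,fy=8,interpolation=cv2.INTER_CUBIC))
E
```

```text
vial [ 0.46142079 -0.19571627  0.0556    ]
[ 0.47850247 -0.18252656  0.021     ]
[ 0.44999334 -0.17505808  0.021     ]
```

View pics/f.png

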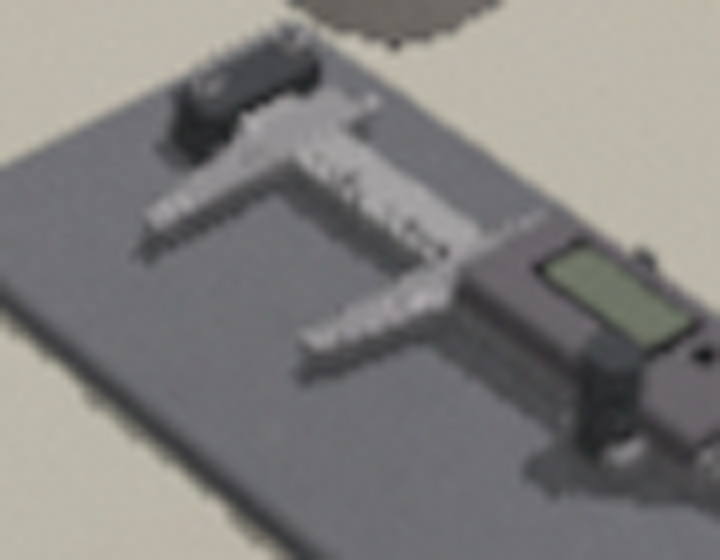

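Run:
```python
from h import *
for p in((287,160),(163,230),(422,265),(302,335)): print(onz("scene",crop(p,8,(345,245)),.021))
for p in((186,190),(187,300),(308,190),(308,300)): print("top",onz("top",crop(p,7,(365,195)),.021))
```

```text
[ 0.48018046 -0.18076377  0.021     ]
[ 0.44190403 -0.18167352  0.021     ]
[ 0.47911917 -0.22545079  0.021     ]
[ 0.4429787  -0.22580559  0.021     ]
top [ 0.48238575 -0.17978587  0.021     ]
top [ 0.4432011  -0.17895617  0.021     ]
top [ 0.48215361 -0.22357202  0.021     ]
top [ 0.44293554 -0.2221606   0.021     ]
```

{"op": "arm_command", "data": {"deltas": [[0,0.012,0,0],[0,0.012,0,0],[0,0.01,0,0],[0,0.006,0,0],[0,0.003,0,0],[0,0,0,0],[0,0,0,0],[0,0,0,0]]}}

```text
time: 17.6
tool_pos: [0.464, -0.1943, 0.0248]
tcp_rot: [-1.209, 1.209, -1.21]
wrist_force: [-0.2, 0.3, -0.6]
width: 0.205
```

```bash
python3 look.py p15 365 195 110 65 7 340 210 100 90 6
```

```text
[ 0.4639 -0.1942  0.0247] [[-0.0, 0.001, 1.0], [-1.0, -0.0, -0.0], [0.0, -1.0, 0.001]] [ 0.43924377  0.63128471 -1.20710259] 0.20667301846341213 17.7
```

View pics/p15_scene.png

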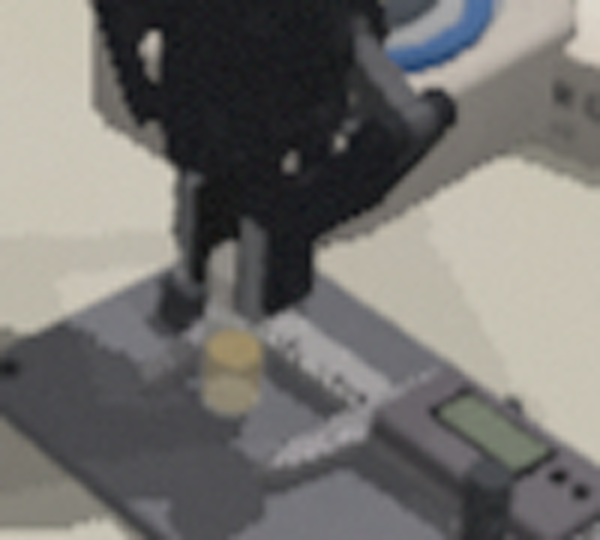

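{"op": "arm_command", "data": {"deltas": [[0,0,0.003,0],[0,0,0.002,0],[0,0,0.001,0],[0,0,0,0]]}}

```text
time: 18.2
tool_pos: [0.4698, -0.1941, 0.0244]
tcp_rot: [-1.209, 1.209, -1.209]
wrist_force: [0.5, -0.2, -0.4]
width: 0.206
```

{"op": "arm_command", "data": {"deltas": [[0,0,0.001,0],[0,0,0,0]]}}

```text
time: 18.45
tool_pos: [0.4707, -0.1941, 0.0244]
tcp_rot: [-1.209, 1.209, -1.209]
wrist_force: [0.5, -0.2, -0.6]
width: 0.207
```

{"op": "arm_command", "data": {"deltas": [[0,0,0.001,0],[0,0,0,0]]}}

```text
time: 18.7
tool_pos: [0.4718, -0.1942, 0.0244]
tcp_rot: [-1.209, 1.209, -1.209]
wrist_force: [-0.2, 0.0, -0.5]
width: 0.205
```

{"op": "arm_command", "data": {"deltas": [[0,0,0.001,0],[0,0,0,0]]}}

```text
time: 18.95
tool_pos: [0.4728, -0.1941, 0.0244]
tcp_rot: [-1.209, 1.209, -1.209]
wrist_force: [0.5, 0.4, -0.6]
width: 0.206
```

{"op": "arm_command", "data": {"deltas": [[0,0,0.001,0],[0,0,0,0]]}}

```text
time: 19.2
tool_pos: [0.4738, -0.1941, 0.0244]
tcp_rot: [-1.209, 1.209, -1.209]
wrist_force: [0.2, 0.7, 0.2]
width: 0.205
```

{"op": "arm_command", "data": {"deltas": [[0,0,0.001,0],[0,0,0,0]]}}

```text
time: 19.45
tool_pos: [0.4746, -0.1941, 0.0244]
tcp_rot: [-1.209, 1.209, -1.209]
wrist_force: [-0.5, -0.2, 0.3]
width: 0.202
```

```bash
python3 look.py p16 365 195 110 65 7 360 240 60 60 10
```

```text
[ 0.4745 -0.1941  0.0244] [[-0.0, -0.0, 1.0], [-1.0, 0.0, -0.0], [-0.0, -1.0, -0.0]] [-0.27360752  0.00366822 -0.47362614] 0.20797261622135887 19.55
```

View pics/p16_scene.png

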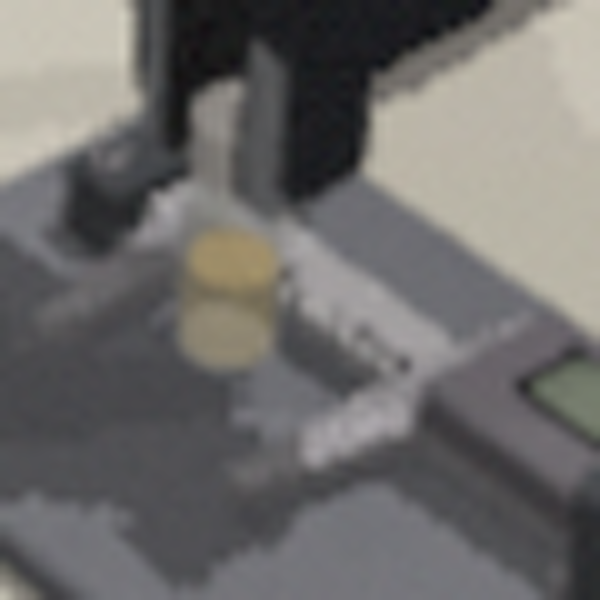

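Run:
```python
from h import *
print(onz("scene",crop((226,345),10,(360,240)),.0116))
```

```text
[ 0.4725211  -0.19424859  0.0116    ]
```

{"op": "arm_command", "data": {"deltas": [[0,0,0.001,0],[0,0,0,0]]}}

```text
time: 19.8
tool_pos: [0.4754, -0.1941, 0.0243]
tcp_rot: [-1.209, 1.21, -1.209]
wrist_force: [-1.0, -0.2, 0.7]
width: 0.204
```

{"op": "arm_command", "data": {"deltas": [[0,0,0.001,0],[0,0,0,0]]}}

```text
time: 20.05
tool_pos: [0.4763, -0.1941, 0.0243]
tcp_rot: [-1.21, 1.21, -1.209]
wrist_force: [-2.6, 0.3, 1.0]
width: 0.208
```

{"op": "arm_command", "data": {"deltas": [[0,0,-0.001,0],[0,0.001,0,0],[0,0,0,0]]}}

```text
time: 20.42
tool_pos: [0.4756, -0.1941, 0.0233]
tcp_rot: [-1.209, 1.209, -1.209]
wrist_force: [-1.6, -0.1, 0.6]
width: 0.205
```

{"op": "arm_command", "data": {"deltas": [[0,0.0007,0,0],[0,0,0,0]]}}

```text
time: 20.68
tool_pos: [0.4759, -0.1942, 0.0231]
tcp_rot: [-1.209, 1.209, -1.21]
wrist_force: [-3.3, 0.6, 3.7]
width: 0.204
```

{"op": "arm_command", "data": {"deltas": [[0,0,-0.0005,0],[0,0,0,0]]}}

```text
time: 20.92
tool_pos: [0.4755, -0.1942, 0.023]
tcp_rot: [-1.209, 1.209, -1.21]
wrist_force: [-2.5, 0.5, 3.4]
width: 0.21
```

{"op": "arm_command", "data": {"deltas": [[0,0,0,0],[0,0,0,0],[0,0,0,0],[0,0,0,0]], "fingers": 0.04}}

```text
time: 21.42
tool_pos: [0.4752, -0.1941, 0.0225]
tcp_rot: [-1.209, 1.209, -1.209]
wrist_force: [0.0, 0.0, 1.2]
width: 0.468
```

```bash
python3 look.py p17 365 195 110 65 7 360 230 60 60 10
```

```text
[ 0.4752 -0.1941  0.0226] [[-0.0, 0.0, 1.0], [-1.0, 0.0, -0.0], [-0.0, -1.0, 0.0]] [ 0.17117069 -0.51274839 -0.11188688] 0.4706388959117293 21.525
```

View pics/p17_scene.png

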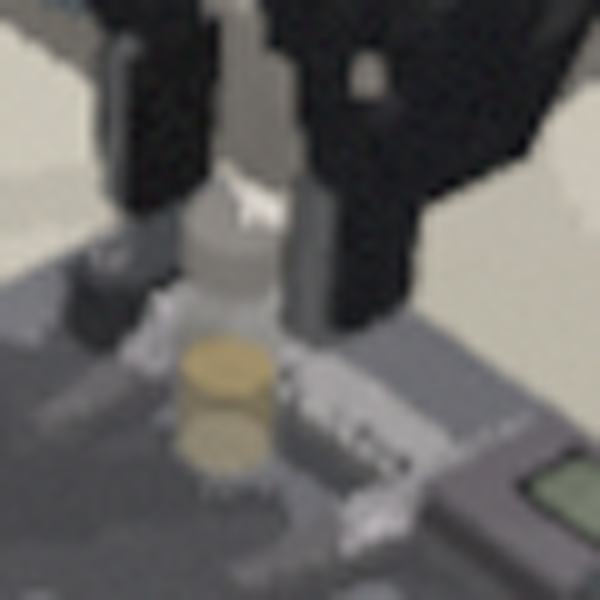

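{"op": "arm_command", "data": {"deltas": [[0,-0.01,0,0],[0,-0.025,0,0],[0,-0.035,0,0],[0.02,0,-0.0015,0],[0.025,0,-0.002,0],[0.025,0,-0.002,0],[0.015,0,-0.001,0],[0.006,0,0,0],[0,0.02,0,0],[0,0.02,0,0],[0,0,0,0],[0,0,0,0]], "fingers": 0.036}}

```text
time: 23.02
tool_pos: [0.469, -0.285, 0.0531]
tcp_rot: [-1.209, 1.209, -1.209]
wrist_force: [-0.4, -0.0, -0.5]
width: 0.421
```

```bash
python3 look.py p18 365 195 110 65 7 360 220 90 90 7
```

```text
[ 0.4695 -0.2854  0.0538] [[0.0, 0.001, 1.0], [-1.0, -0.001, 0.0], [0.001, -1.0, 0.001]] [ 0.4948685   0.3404909  -0.04053517] 0.4232778483719432 23.125
```

View pics/p18_scene.png

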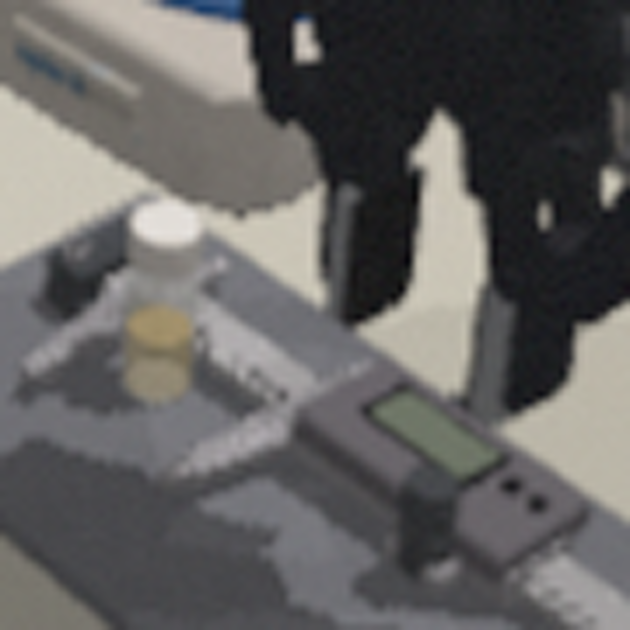

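View pics/p18_top.png

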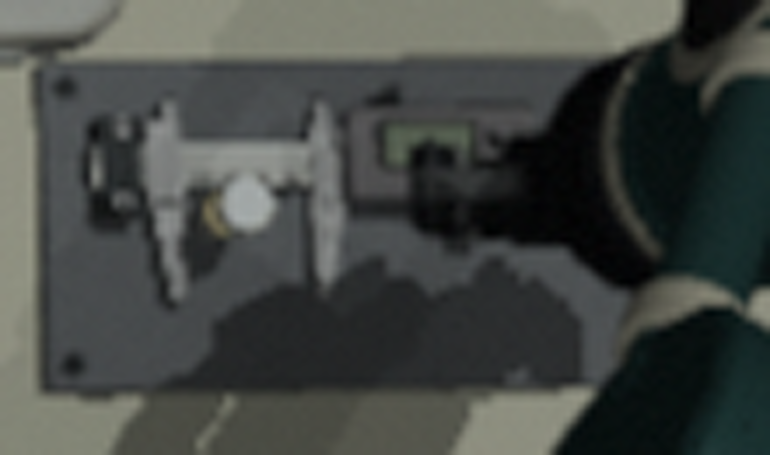

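Run:
```python
from h import *
print(onz("top",crop((248,206),7,(365,195)),.064), onz("scene",crop((166,224),7,(360,220)),.064), onz("scene",crop((159,383),7,(360,220)),.010))
```

```text
[ 0.47296941 -0.19284077  0.064     ] [ 0.47118665 -0.19490043  0.064     ] [ 0.47359972 -0.19355953  0.01      ]
```

{"op": "arm_command", "data": {"deltas": [[0,0.015,0,0],[0,0.015,0,0],[0,0.01,0,0],[0,0.005,0,0],[0,0,0,0],[0,0,0,0]]}}

```text
time: 23.88
tool_pos: [0.469, -0.2854, 0.008]
tcp_rot: [-1.209, 1.209, -1.21]
wrist_force: [0.5, -0.0, 0.5]
width: 0.421
```

{"op": "arm_command", "data": {"deltas": [[0,0,0,0],[0,0,0,0],[-0.002,0,0,0],[-0.003,0,0,0],[-0.003,0,0,0],[-0.003,0,0,0],[-0.003,0,0,0],[-0.002,0,0,0],[-0.002,0,0,0],[0,0,0,0]], "fingers": 0.024, "newtons": 60}}

```text
time: 25.12
tool_pos: [0.4687, -0.2669, 0.0077]
tcp_rot: [-1.209, 1.209, -1.209]
wrist_force: [-0.7, -1.7, 1.9]
width: 0.277
```

```bash
python3 look.py p19 365 195 110 65 7 360 220 90 90 7
```

```text
[ 0.4687 -0.2669  0.0076] [[-0.0, 0.0, 1.0], [-1.0, 0.0, -0.0], [-0.0, -1.0, 0.0]] [ 0.67608897 -0.97231014 -0.03171775] 0.2836947280194979 25.225
```

View pics/p19_scene.png

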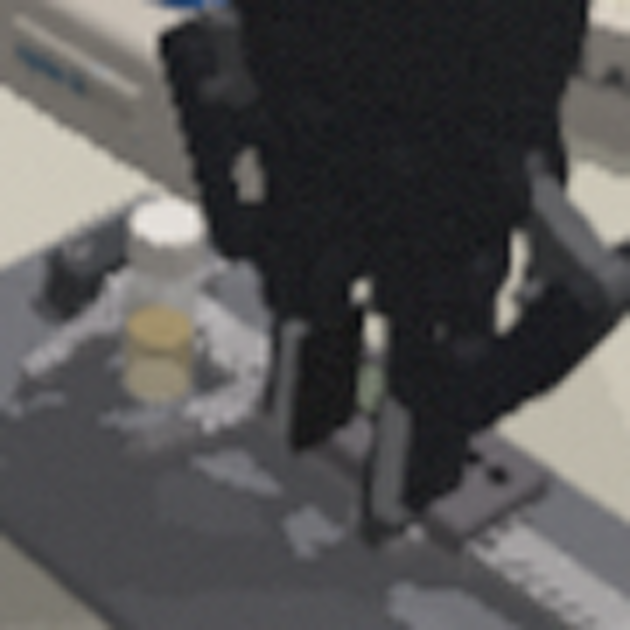

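View pics/p19_top.png

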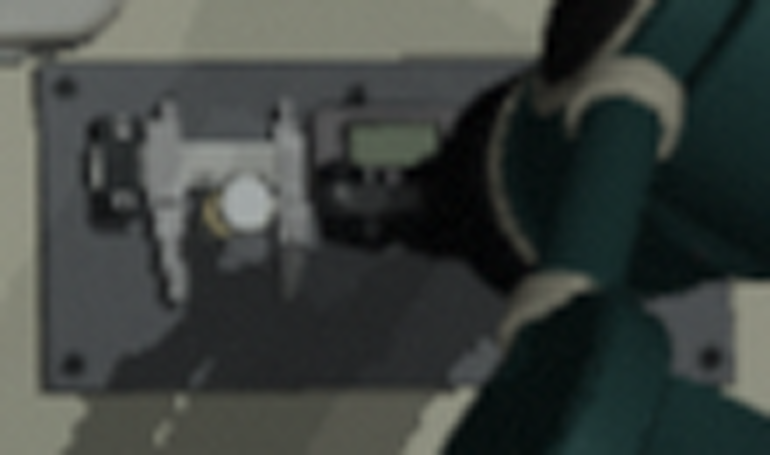

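{"op": "arm_command", "data": {"deltas": [[-0.001,0,0,0],[-0.001,0,0,0],[-0.001,0,0,0],[-0.001,0,0,0],[-0.001,0,0,0],[-0.001,0,0,0],[-0.001,0,0,0],[-0.001,0,0,0],[0,0,0,0]]}}

```text
time: 26.35
tool_pos: [0.4686, -0.259, 0.0077]
tcp_rot: [-1.209, 1.209, -1.209]
wrist_force: [-0.9, -1.4, 1.0]
width: 0.28
```

```bash
python3 look.py p20 365 195 110 65 7 360 220 90 90 7
```

```text
[ 0.4687 -0.259   0.0077] [[-0.0, 0.0, 1.0], [-1.0, 0.0, -0.0], [-0.0, -1.0, 0.0]] [-0.69993559 -1.82500026  0.44304774] 0.28533220970396805 26.45
```

View pics/p20_scene.png

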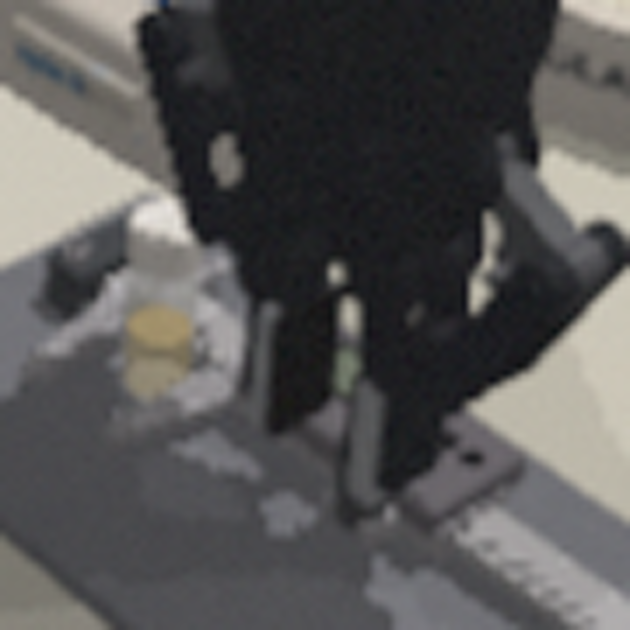

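View pics/p20_top.png

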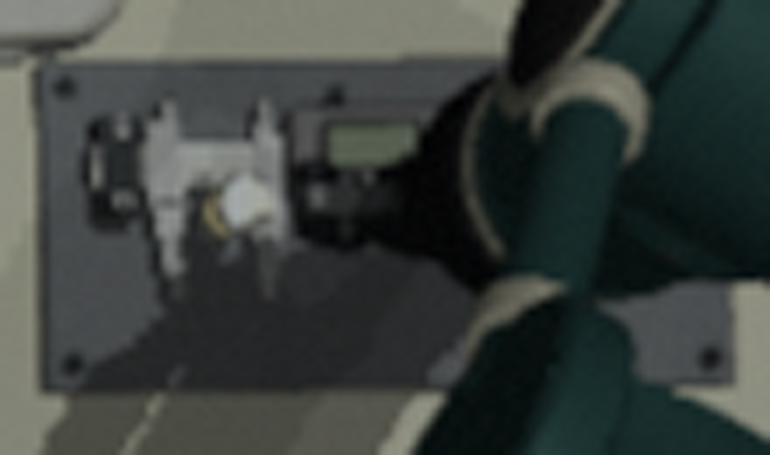

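{"op": "arm_command", "data": {"deltas": [[-0.0007,0,0,0],[-0.0007,0,0,0],[-0.0006,0,0,0],[0,0,0,0]]}}

```text
time: 26.95
tool_pos: [0.4687, -0.2571, 0.0077]
tcp_rot: [-1.209, 1.209, -1.209]
wrist_force: [0.3, -2.4, 0.6]
width: 0.285
```

{"op": "arm_command", "data": {"deltas": [[-0.0005,0,0,0],[0,0,0,0]]}}

```text
time: 27.2
tool_pos: [0.4687, -0.2566, 0.0077]
tcp_rot: [-1.209, 1.209, -1.209]
wrist_force: [-0.8, -1.6, 0.9]
width: 0.281
```

{"op": "arm_command", "data": {"deltas": [[-0.0005,0,0,0],[0,0,0,0]]}}

```text
time: 27.45
tool_pos: [0.4686, -0.2561, 0.0077]
tcp_rot: [-1.209, 1.209, -1.209]
wrist_force: [-1.1, -1.8, 0.1]
width: 0.283
```

```bash
python3 look.py p21 365 195 110 65 7 360 220 90 90 7
```

```text
[ 0.4687 -0.2561  0.0077] [[-0.0, -0.0, 1.0], [-1.0, -0.0, -0.0], [0.0, -1.0, -0.0]] [-0.60556572 -2.21671349  0.61583319] 0.2842460424896715 27.55
```

View pics/p21_top.png

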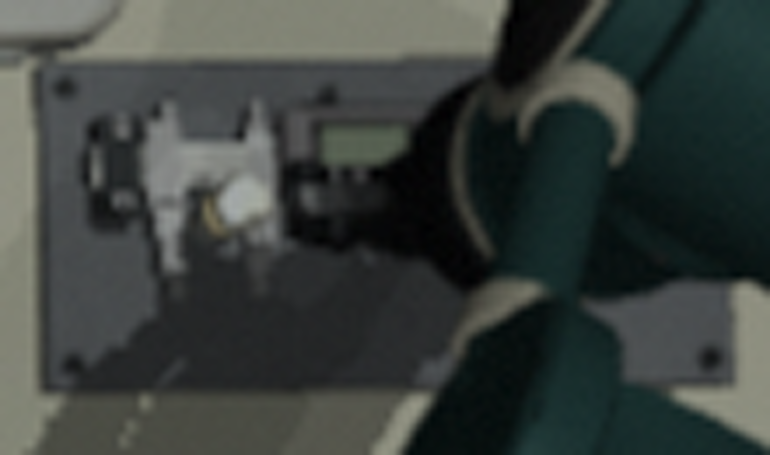

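{"op": "arm_command", "data": {"deltas": [[-0.0005,0,0,0],[0,0,0,0]]}}

```text
time: 27.8
tool_pos: [0.4686, -0.2556, 0.0077]
tcp_rot: [-1.209, 1.209, -1.209]
wrist_force: [-1.0, -1.6, 1.1]
width: 0.282
```

{"op": "arm_command", "data": {"deltas": [[-0.0005,0,0,0],[0,0,0,0]]}}

```text
time: 28.05
tool_pos: [0.4687, -0.2551, 0.0077]
tcp_rot: [-1.209, 1.209, -1.209]
wrist_force: [-1.7, -2.3, 1.4]
width: 0.276
```

{"op": "arm_command", "data": {"deltas": [[-0.0004,0,0,0],[0,0,0,0]]}}

```text
time: 28.3
tool_pos: [0.4687, -0.2547, 0.0077]
tcp_rot: [-1.209, 1.209, -1.209]
wrist_force: [-1.3, -1.9, -0.2]
width: 0.281
```

{"op": "arm_command", "data": {"deltas": [[-0.0004,0,0,0],[0,0,0,0]]}}

```text
time: 28.55
tool_pos: [0.4687, -0.2543, 0.0077]
tcp_rot: [-1.209, 1.209, -1.209]
wrist_force: [-1.2, -2.3, 0.8]
width: 0.281
```

{"op": "arm_command", "data": {"deltas": [[-0.0003,0,0,0],[0,0,0,0]]}}

```text
time: 28.8
tool_pos: [0.4687, -0.254, 0.0077]
tcp_rot: [-1.209, 1.209, -1.209]
wrist_force: [-0.8, -2.5, 0.6]
width: 0.282
```

{"op": "arm_command", "data": {"deltas": [[-0.0003,0,0,0],[0,0,0,0]]}}

```text
time: 29.05
tool_pos: [0.4686, -0.2537, 0.0077]
tcp_rot: [-1.209, 1.209, -1.209]
wrist_force: [-0.8, -3.2, 1.5]
width: 0.282
```

```bash
python3 look.py p22 365 195 110 65 7 360 220 90 90 7
```

```text
[ 0.4687 -0.2537  0.0077] [[-0.0, -0.0, 1.0], [-1.0, 0.0, -0.0], [-0.0, -1.0, -0.0]] [-1.53425916 -1.72428534  0.70824395] 0.2881511950842436 29.15
```

View pics/p22_top.png

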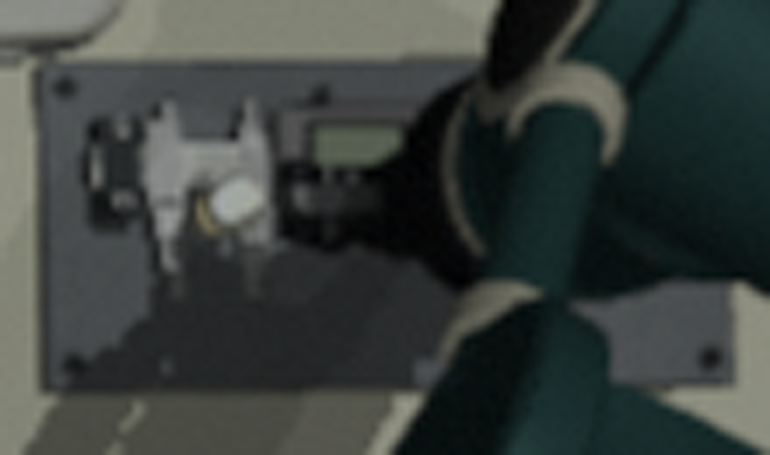

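View pics/p22_scene.png

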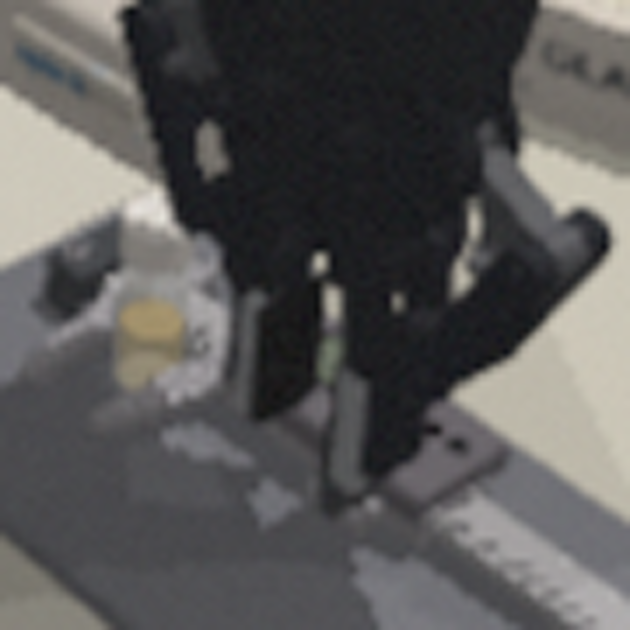

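{"op": "arm_command", "data": {"deltas": [[-0.0003,0,0,0],[0,0,0,0]]}}

```text
time: 29.4
tool_pos: [0.4687, -0.2534, 0.0077]
tcp_rot: [-1.209, 1.209, -1.209]
wrist_force: [-0.9, -1.4, 1.2]
width: 0.28
```

{"op": "arm_command", "data": {"deltas": [[-0.0003,0,0,0],[0,0,0,0]]}}

```text
time: 29.65
tool_pos: [0.4687, -0.2531, 0.0077]
tcp_rot: [-1.209, 1.209, -1.209]
wrist_force: [-1.2, -3.1, 0.1]
width: 0.281
```

{"op": "arm_command", "data": {"deltas": [[-0.0003,0,0,0],[0,0,0,0]]}}

```text
time: 29.9
tool_pos: [0.4686, -0.2528, 0.0077]
tcp_rot: [-1.209, 1.209, -1.209]
wrist_force: [-1.2, -2.1, 0.5]
width: 0.278
```

{"op": "arm_command", "data": {"deltas": [[-0.0003,0,0,0],[0,0,0,0]]}}

```text
time: 30.15
tool_pos: [0.4687, -0.2525, 0.0077]
tcp_rot: [-1.209, 1.209, -1.209]
wrist_force: [-0.2, -1.6, 0.8]
width: 0.281
```

{"op": "arm_command", "data": {"deltas": [[-0.0003,0,0,0],[0,0,0,0]]}}

```text
time: 30.4
tool_pos: [0.4687, -0.2524, 0.0077]
tcp_rot: [-1.209, 1.209, -1.21]
wrist_force: [-0.5, -3.7, 0.5]
width: 0.28
```

{"op": "arm_command", "data": {"deltas": [[-0.0003,0,0,0],[0,0,0,0]]}}

```text
time: 30.65
tool_pos: [0.4687, -0.2522, 0.0077]
tcp_rot: [-1.209, 1.209, -1.21]
wrist_force: [-0.8, -4.0, -0.2]
width: 0.285
```

{"op": "arm_command", "data": {"deltas": [[-0.0003,0,0,0],[0,0,0,0]]}}

```text
time: 30.9
tool_pos: [0.4687, -0.2521, 0.0078]
tcp_rot: [-1.21, 1.209, -1.21]
wrist_force: [-1.8, -5.3, 0.5]
width: 0.285
```

{"op": "arm_command", "data": {"deltas": [[-0.0002,0,0,0],[0,0,0,0]]}}

```text
time: 31.15
tool_pos: [0.4687, -0.252, 0.0078]
tcp_rot: [-1.21, 1.209, -1.21]
wrist_force: [-1.6, -5.3, -0.2]
width: 0.276
```

{"op": "arm_command", "data": {"deltas": [[-0.0003,0,0,0],[0,0,0,0]]}}

```text
time: 31.4
tool_pos: [0.4688, -0.2519, 0.0078]
tcp_rot: [-1.21, 1.208, -1.21]
wrist_force: [-0.8, -7.0, 0.6]
width: 0.28
```

{"op": "arm_command", "data": {"deltas": [[-0.0002,0,0,0],[0,0,0,0]]}}

```text
time: 31.65
tool_pos: [0.4688, -0.2519, 0.0078]
tcp_rot: [-1.21, 1.208, -1.21]
wrist_force: [-2.8, -6.7, 0.2]
width: 0.281
```

{"op": "arm_command", "data": {"deltas": [[0,0,0,0]]}}

```text
time: 31.78
tool_pos: [0.4688, -0.2519, 0.0079]
tcp_rot: [-1.21, 1.208, -1.21]
wrist_force: [-1.5, -7.1, -0.3]
width: 0.281
```

{"op": "arm_command", "data": {"deltas": [[-0.0003,0,0,0],[0,0,0,0]]}}

```text
time: 32.02
tool_pos: [0.4688, -0.2518, 0.0079]
tcp_rot: [-1.21, 1.208, -1.211]
wrist_force: [-1.8, -6.9, -0.8]
width: 0.278
```

{"op": "arm_command", "data": {"deltas": [[-0.0001,0,0,0],[0,0,0,0]]}}

```text
time: 32.28
tool_pos: [0.4688, -0.2518, 0.0079]
tcp_rot: [-1.21, 1.208, -1.211]
wrist_force: [-1.4, -8.0, -1.0]
width: 0.28
```

{"op": "arm_command", "data": {"deltas": [[0,0,0,0]]}}

```text
time: 32.4
tool_pos: [0.4688, -0.2518, 0.0079]
tcp_rot: [-1.21, 1.208, -1.211]
wrist_force: [-2.1, -7.4, 0.1]
width: 0.282
```

{"op": "arm_command", "data": {"deltas": [[0,0,0,0]]}}

```text
time: 32.52
tool_pos: [0.4688, -0.2518, 0.0079]
tcp_rot: [-1.21, 1.208, -1.211]
wrist_force: [-1.5, -8.4, -0.1]
width: 0.279
```

{"op": "arm_command", "data": {"deltas": [[-0.0003,0,0,0],[0,0,0,0]]}}

```text
time: 32.78
tool_pos: [0.4688, -0.2517, 0.0079]
tcp_rot: [-1.211, 1.207, -1.211]
wrist_force: [-2.2, -8.7, -0.7]
width: 0.284
```

{"op": "arm_command", "data": {"deltas": [[0,0,0,0]]}}

```text
time: 32.9
tool_pos: [0.4688, -0.2517, 0.0079]
tcp_rot: [-1.211, 1.207, -1.211]
wrist_force: [-1.1, -8.6, 0.2]
width: 0.28
```

{"op": "arm_command", "data": {"deltas": [[0,0,0,0]]}}

```text
time: 33.02
tool_pos: [0.4689, -0.2517, 0.0079]
tcp_rot: [-1.211, 1.207, -1.211]
wrist_force: [-2.1, -8.5, -0.6]
width: 0.28
```

{"op": "arm_command", "data": {"deltas": [[0,0,0,0]]}}

```text
time: 33.15
tool_pos: [0.4688, -0.2517, 0.0079]
tcp_rot: [-1.211, 1.208, -1.211]
wrist_force: [-1.9, -7.9, -0.4]
width: 0.287
```

```bash
python3 look.py p23 365 195 110 65 7 360 220 90 90 7
```

```text
[ 0.4688 -0.2517  0.0079] [[0.0, 0.001, 1.0], [-1.0, -0.002, 0.0], [0.002, -1.0, 0.001]] [-2.14515486 -7.72209712 -0.01849233] 0.2809263695677569 33.25
```

View pics/p23_scene.png

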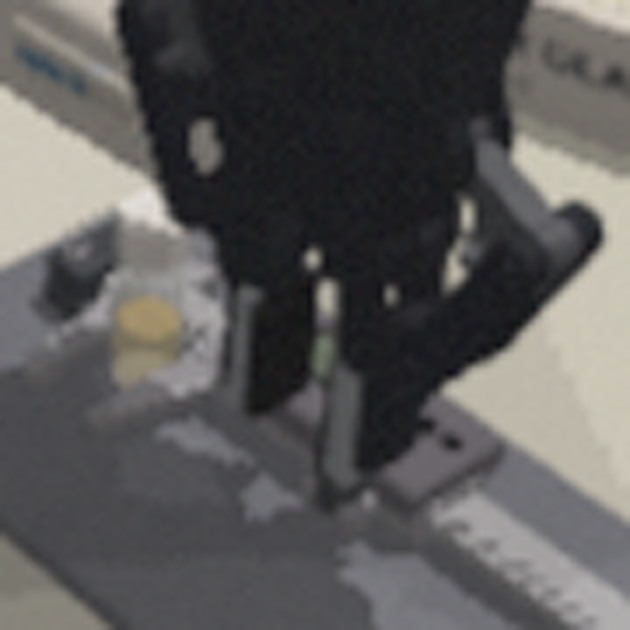

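View pics/p23_top.png

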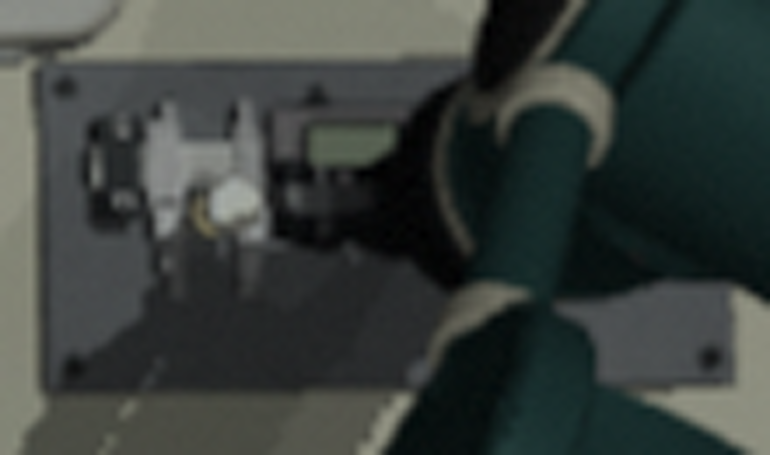

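{"op": "arm_command", "data": {"deltas": [[-0.0002,0,0,0],[0,0,0,0]]}}

```text
time: 33.5
tool_pos: [0.4688, -0.2516, 0.0079]
tcp_rot: [-1.211, 1.207, -1.211]
wrist_force: [-2.3, -8.9, 0.1]
width: 0.284
```

{"op": "arm_command", "data": {"deltas": [[0,0,0,0]]}}

```text
time: 33.62
tool_pos: [0.4689, -0.2516, 0.008]
tcp_rot: [-1.211, 1.207, -1.211]
wrist_force: [-3.0, -9.0, -1.5]
width: 0.28
```

{"op": "arm_command", "data": {"deltas": [[0,0,0,0]]}}

```text
time: 33.75
tool_pos: [0.4689, -0.2517, 0.0079]
tcp_rot: [-1.211, 1.207, -1.211]
wrist_force: [-1.7, -9.1, -0.1]
width: 0.281
```

{"op": "arm_command", "data": {"deltas": [[0,0,0,0]]}}

```text
time: 33.88
tool_pos: [0.4688, -0.2517, 0.0079]
tcp_rot: [-1.211, 1.207, -1.211]
wrist_force: [-2.0, -8.9, -1.1]
width: 0.281
```

{"op": "arm_command", "data": {"deltas": [[0.001,0,0,0],[0.002,0,0,0],[0.002,0,0,0],[0.001,0,0,0],[0,0,0,0]]}}

```text
time: 34.5
tool_pos: [0.4686, -0.2557, 0.0076]
tcp_rot: [-1.209, 1.21, -1.209]
wrist_force: [1.3, 0.3, -0.1]
width: 0.282
```

```bash
python3 look.py p24 365 195 110 65 7 360 220 90 90 7
```

```text
[ 0.4686 -0.2558  0.0076] [[-0.0, -0.0, 1.0], [-1.0, 0.0, -0.0], [-0.0, -1.0, -0.0]] [-0.22899467  0.13134312 -0.14489165] 0.27749606668019977 34.6
```

View pics/p24_scene.png

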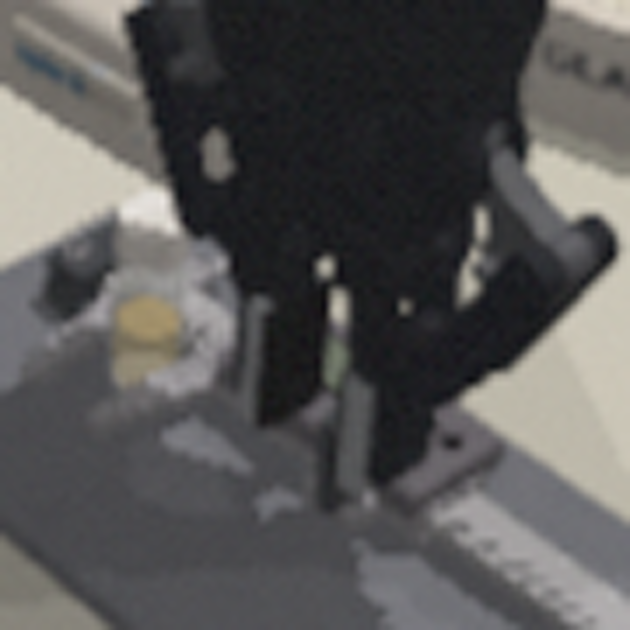

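Both pads are clear of the post and the wrist force is about 0. I'll lift away and look.

{"op": "arm_command", "data": {"deltas": [[0,-0.005,0,0],[0,-0.01,0,0],[0,-0.03,0,0],[0,-0.05,0,0],[0.03,-0.03,0,0],[0.04,0,0,0],[0.04,0,0,0],[0.04,0,0,0],[0.02,0,0,0],[0,0,0,0],[0,0,0,0],[0,0,0,0]]}}

```text
time: 36.1
tool_pos: [0.4687, -0.4246, 0.1326]
tcp_rot: [-1.209, 1.209, -1.208]
wrist_force: [-0.4, -0.3, 0.5]
width: 0.28
```

```bash
python3 look.py p25 365 195 110 65 7 360 220 90 90 7
```

```text
[ 0.4688 -0.4249  0.1328] [[0.001, -0.0, 1.0], [-1.0, 0.0, 0.001], [-0.0, -1.0, -0.0]] [0.04865886 0.77060559 0.93513778] 0.28084962697963195 36.2
```

View pics/p25_scene.png

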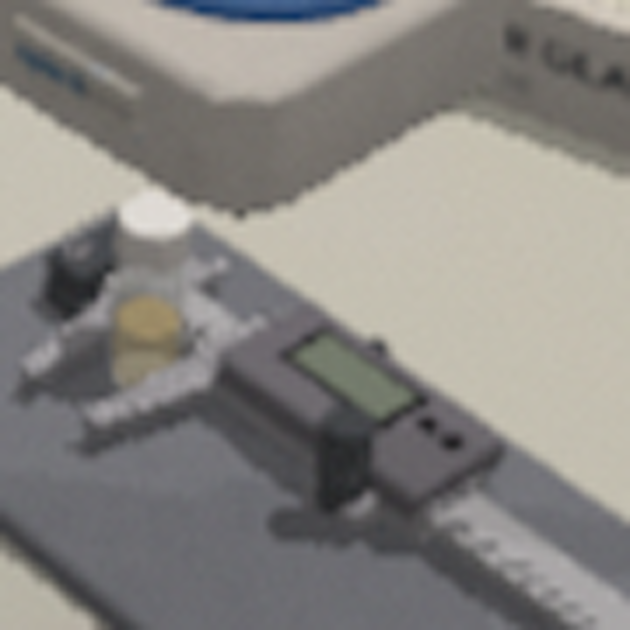

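View pics/p25_top.png

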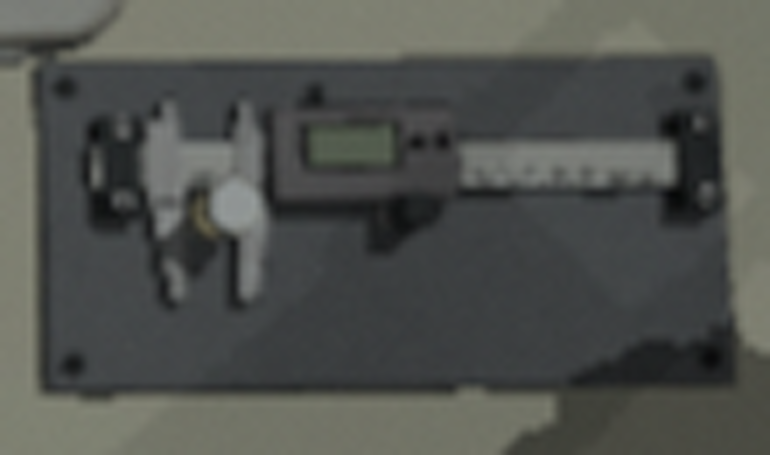

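View pics/p25_top_full.png

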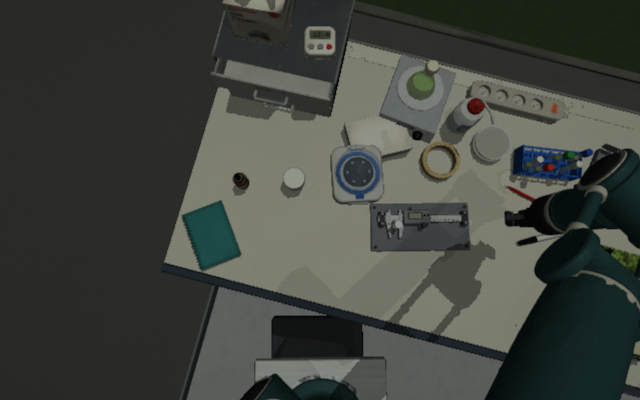

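Run:
```python
from h import *
print("cap",onz("top",crop((236,206),7,(365,195)),.064), onz("scene",crop((154,214),7,(360,220)),.064), "base",onz("scene",crop((146,372),7,(360,220)),.010))
im=cv2.imread("pics/p25_scene_full.png")
cv2.imwrite("pics/g.png",cv2.resize(im[240:300,355:415],None,fx=10,fy=10,interpolation=cv2.INTER_CUBIC))
im=cv2.imread("pics/p25_top_full.png")
cv2.imwrite("pics/g2.png",cv2.resize(im[203:243,380:420],None,fx=14,fy=14,interpolation=cv2.INTER_CUBIC))
```

```text
cap [ 0.47299182 -0.18871104  0.064     ] [ 0.47159735 -0.19007611  0.064     ] base [ 0.47389105 -0.18830008  0.01      ]
```

View pics/g.png

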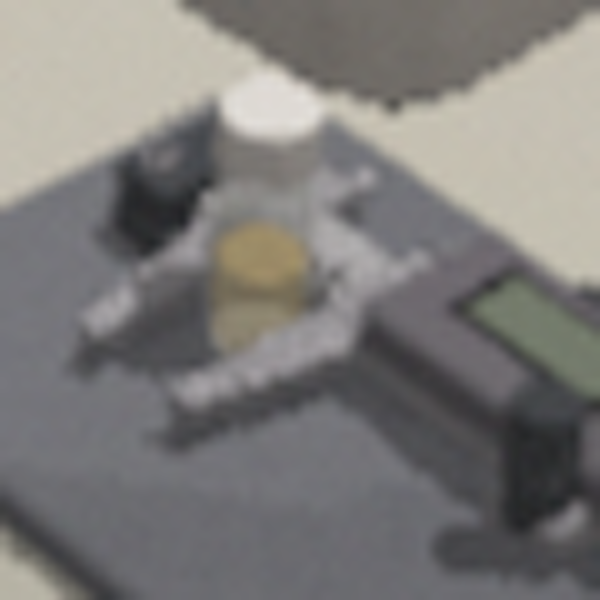

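View pics/g2.png

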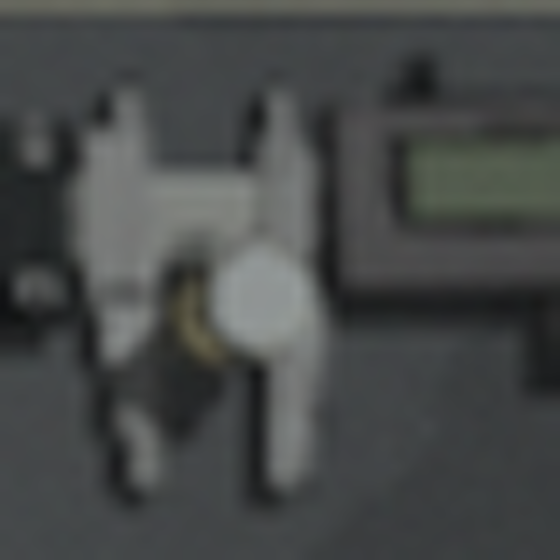

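```bash
python3 -c "
from workcell import job
print(job.finish_job())"
```

```text
the job is handed in; nothing more can be done
None
```

The vial is standing in the closed caliper, nipped at about 7 N, and the job is handed in at about 36 s of the 72 s allowed.

**What I did**
- I pinched the thumb post and slid the jaw open to about 44 mm.
- I gripped the vial by its cap and stood it on the plate. I felt it touch the beam at about 2–3 N, then let go.
- I closed the slider by pushing the post with one finger pad in small steps. At the end the wrist force along the push was steady at −9.0 N. Less the roughly 2 N drag, that is a nip of about 7 N. It never read above 9.1 N.
- I backed off the post, with the wrist force near 0, and lifted clear.

**Last checks**
- **Vial:** it is upright. Its centre is about 9 mm from the beam edge and 9.5 mm from the fixed jaw face, so it is against both within the 2 mm the cameras allow.
- **Jaw:** it looks square and shut on the glass, and nothing else on the bench appears moved. I could not measure the jaw's tilt, the nip force once I let go, or the diameter.

**What disagreed**
- **Fingertip height:** the fingertips looked about 30 mm higher in the pictures than the reported TCP. A test close above the post confirmed they were well above it, so I set the heights from the pictures.
- **Finger opening:** it read about 2 mm low on both gripped parts.
- **Sideways force:** there was about 2 N on the post along x at the end of the push.

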